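Index the tube carousel and swing the reader in

TASK

Turn the tube carousel by pushing on a spoke of the black star above it with a fingertip until the yellow-capped tube stands centred at the reading place beside the red mark; then push the reader arm in with a fingertip, fully to its stop, so that its head is right above that tube. Do not grip the spokes or the arm, do not touch or lift any of the tubes on the carousel, leave the things around it where they are, and finish clear of everything.

Things in the scene. Friction and masses are not known exactly. Their poses are not given: they have to be found in the camera images.
- rotor (a joint): angle of the white tube carousel (disc of 112 mm radius, six grey cups of 24 mm outer diameter and 34 mm height on a circle of 95 mm radius) about its vertical axis, rad, grows counter-clockwise seen from above, 0 at the start; free to turn more than a full turn either way. Light friction, about 0.08 N m: it stops where it is left. A star of three flat spokes stands on the hub above the tubes
- hub (a point): centre of the top of the hub, on the carousel's axis, 172 mm above the worktop; the hub's head is 34 mm across
- spoke_0 (a point): a point on the middle line of spoke 0 of the star, 55 mm from the axis, 149 mm above the worktop (mid height of the spoke). The spokes are straight flat upright blades, 17 to 73 mm from the axis, 134 to 164 mm above the worktop, 12 mm thick with a black rubber pad on both faces, 120 degrees apart. Below the spokes only the tubes (tops at 119 mm) and the disc
- spoke_1 (a point): a point on the middle line of spoke 1 of the star, 55 mm from the axis, 149 mm above the worktop (mid height of the spoke). The spokes are straight flat upright blades, 17 to 73 mm from the axis, 134 to 164 mm above the worktop, 12 mm thick with a black rubber pad on both faces, 120 degrees apart. Below the spokes only the tubes (tops at 119 mm) and the disc
- spoke_2 (a point): a point on the middle line of spoke 2 of the star, 55 mm from the axis, 149 mm above the worktop (mid height of the spoke). The spokes are straight flat upright blades, 17 to 73 mm from the axis, 134 to 164 mm above the worktop, 12 mm thick with a black rubber pad on both faces, 120 degrees apart. Below the spokes only the tubes (tops at 119 mm) and the disc
- pads_left: the three black rubber pads on the counter-clockwise faces of the spokes; the origin lies on the carousel's axis
- pads_right: the three black rubber pads on the clockwise faces of the spokes; the origin lies on the carousel's axis
- tube_01: the tube to be read: 18 mm across the cap (13 mm below it), 88 mm tall, the only one on the carousel with a yellow cap; stands loose in a cup 95 mm from the axis. Origin at the centre of its underside, 31 mm above the worktop; top at 119 mm
- tube_04: red-capped tube, 18 mm across the cap (13 mm below it), 88 mm tall, loose in a cup of the carousel; origin at the centre of its underside
- tube_05: another red-capped tube, 18 mm across the cap (13 mm below it), 88 mm tall, loose in a cup of the carousel; origin at the centre of its underside
- tube_07: short tube with a pale mint-green cap, 17 mm across the cap (12 mm below it), 52 mm tall, loose in a cup of the carousel; origin at the centre of its underside
- mark (a point): the reading place, 118 mm above the worktop: where the axis of the tube to be read must stand, 95 mm from the carousel's axis on the line from the axis through the small red mark on the white fixed plate (just outside the disc). The reader head stands over it when the arm is fully in
- reader (a joint): angle of the reader arm about its vertical post, rad: 0 = fully in, against its stop, head over the reading place; grows as it swings out, clockwise seen from above, up to 1.5. Light friction, about 0.06 N m: it stays where it is left. To bring it in, push its outer face (the one towards which it swings out) counter-clockwise
- reader_post (a point): top centre of the reader's post, on the arm's hinge axis, 172 mm above the worktop; the collar there is 32 mm across. It stands 115 mm from the reading place
- reader_head (a point): centre of the lens under the reader head, at the arm's free end, 115 mm from the hinge axis, 127 mm above the worktop; the head is a grey upright cylinder 28 mm across, from 127 to 168 mm above the worktop, with a green dot on top
- reader_pad_out: black rubber pad on the outer face of the reader arm, the place to push, best about 75 mm from the hinge axis; origin on the hinge axis. The arm is a flat upright blade straight from post to head, 140 to 168 mm above the worktop, 12 mm thick with its pads, which run from 24 to 96 mm from the hinge axis
- reader_pad_in: black rubber pad on the inner face of the reader arm; origin on the hinge axis
- specimen_cup_1: bystander: white specimen cup with a blue lid, 61 mm across, 64 mm tall; origin under its centre, as for all bystanders
- stain_bottle_1: bystander: brown dropper bottle, 31 mm across, 90 mm tall
- glucose_meter: bystander: dark blue hand meter, 90 x 51 x 18 mm
- tape_roll_0: bystander: roll of pale tape, 62 mm across, 19 mm tall
- slide_box: bystander: green slide box, 99 x 67 x 30 mm
- marker_0: bystander: white and blue marker pen, 139 mm long, 12 mm thick

How it is judged:
By the outcome, as a careful person would: the job done as asked, in the order asked, and still so for the second after the job is handed in, with the robot touching nothing.
It also fails if it takes over 54 s, if anything falls off the work surface, if the arm or the gripper's body presses on something with over 40 N, if the wrist force passes 120 N, or if a joint passes its speed limit or range.

ROBOT

A 6-joint arm with a two-finger parallel gripper is mounted at the origin on a cart in front of the work surface, level with it; the furniture and walls round the work are solid. World frame = base frame: x ahead of the robot, y to its left, z up, the work surface at z = 0. Lengths are in mm, angles in rad, forces in N, time in s.
With the tool pointing down it reaches from about 275 to 750 mm from the base axis. Payload 10.2 kg.
Tool frame: the origin (TCP) lies at the very end of the fingers, on their centre line; the grasp point (between the pads) lies behind it (ctrl.grasp_offset is the z of the grasp point in the tool frame, in mm); z points along the fingers, y is the direction in which the jaws open and shut (so a half turn about z gives the same grasp; the last joint's range is limited). The gripper opens to 85 mm and grips with 20 to 120 N. Pads are 22 mm wide; open, the fingers measure 114 mm over their backs; the gripper's body (76 mm by 85 mm) begins 54 mm behind the grasp point. The pads swing forward as they close: fully open they stand 13 mm farther back than shut.
Start: joints at [-1.535, 0.313, 1.498, -0, 1.331, -0.223], TCP at [134.345, -507.526, 198.194] pointing down, gripper open.
Joint ranges: [-2.94, 2.94], [-0.97, 2.17], [0.19, 2.56], [-1.23, 4.37], [0.02, 3.11], [-2.88, 2.88]. Speed limits (rad/s): [2.39, 2.39, 3.01, 3.14, 3.14, 3.14].

INTERFACE

Orientations are given as a unit quaternion [w, x, y, z].
In Python, from rig import ctrl, capture, job gives the robot as it stands. The module is installed in compiled form; this text tells all that it offers.
- The arm moves only by the tool move_arm, never from a script. Its argument "series" is a list of rows, each a list of 7 numbers: the turn, a rotation vector about the tool's x, y, z in rad, then the shift along the tool's x, y, z in cm, then the opening, from 0 (shut) to 1 (fully open). A call has 1 to 5 rows; each row is the pose to reach, as a shift and turn from the pose measured when the call began, along the tool's axes at that moment; what a row does not reach only later rows make up. A row lasts 1/12 s, in which the tool goes at most 41.7 mm and 7.16 degrees, less where a joint would pass 70% of its speed; a pose out of reach is approached as far as the arm can. A call with a gripper value outside its range is refused whole. The fingers move at their own pace and stop on an object; "grip_force" is the grip in N (left out, the last holds). Time passes only in rows, so rows that repeat a pose let the fingers close. It gives the time, the measured TCP pose, the force and the opening at its end, in the units of the state.
- ctrl.sense(): the state, without advancing time (a new reading comes with each control period).
- capture(name): name is "scene" or "top" or "wrist"; returns a dict with "frame" (420x560x3 uint8, red, green, blue), "mtx" (3x3 intrinsics, pixels), "dist" ([k1, k2, p1, p2, k3] as OpenCV has them; the pictures are not rectified), "R" (3x3) and "t" (3): a world point X has camera coordinates R X + t. Camera axes: x right, y down, z forward; pixel columns grow to the right and rows downward; lengths in mm; the calibration is good to about 2 mm. A picture is of the moment at which its call begins. There is no depth.
- job.finish_job(): hands the job in, once; it reports no verdict.
The state is a dict: "time_s": time; "joints": joint angles; "dq": joint speeds; "tau": joint torques, N m; "eef_pos": TCP position; "ee_rot": TCP orientation; "force": force on the tool from outside, world axes, zero at the start; "wrist_torque": the same for the moment, N m; "grip_width": opening from 0.0 (shut) to 1.0 (fully open).
Only numpy, scipy, OpenCV 4.12 (cv2) and the standard library are available. Lean on these libraries where they do the work, as an engineer would, in place of code of your own. Each camera call takes 0.05 s, during which the arm holds its last target.

## Working session

There is one attempt and no reset: what is moved stays moved. The work goes in short steps, Python scripts to look and compute and a tool call to move; the robot and the scene stay as the last step left them, time stands still between calls to the robot, and variables do not carry over. Pictures are saved under pics/ and viewed, and the job is handed in when it is done.

Besides the shell and the picture viewer there is one more tool, called after "Call:" by a JSON object that holds its "op" and its "data". move_arm: Moves the arm, as the interface text tells. Its arguments: {"type":"object","properties":{"series":{"type":"array","items":{"type":"array","items":{"type":"number"}}},"grip_force":{"type":"number"}},"required":["series"]}

```bash
mkdir -p pics
python3 - <<'E'
from rig import ctrl,capture,job
import cv2,pickle
s=ctrl.sense();print(s, ctrl.grasp_offset)
d={}
for n in("scene","top","wrist"):
    c=capture(n);d[n]=c;cv2.imwrite(f"pics/{n}0.png",c["frame"][:,:,::-1])
pickle.dump(d,open("c0.pkl","wb"))
E
```

```text
{'time_s': 0.0, 'joints': array([-1.53541123e+00,  3.13420378e-01,  1.49843725e+00,  3.54649467e-06,
        1.33102857e+00, -2.23430523e-01]), 'dq': array([ 9.90293876e-04,  1.53506167e-03,  5.91491427e-05, -1.22028769e-03,
       -5.98380371e-04,  1.36668447e-03]), 'tau': array([-1.36265626e-04, -4.12269866e+01, -2.59742403e+01, -2.21415885e-04,
        4.21945922e-03, -4.29869985e-06]), 'eef_pos': array([ 134.3289073 , -507.20704173,  197.65020834]), 'ee_rot': array([-6.43752271e-04,  9.91638335e-01,  1.29046482e-01,  6.24362155e-05]), 'force': array([0.4718035 , 0.54273345, 0.67463754]), 'wrist_torque': array([ 0.00427166, -0.0232539 ,  0.00792552]), 'grip_width': 1.0009986494675949} -18.700000000000003
```

View pics/scene0.png

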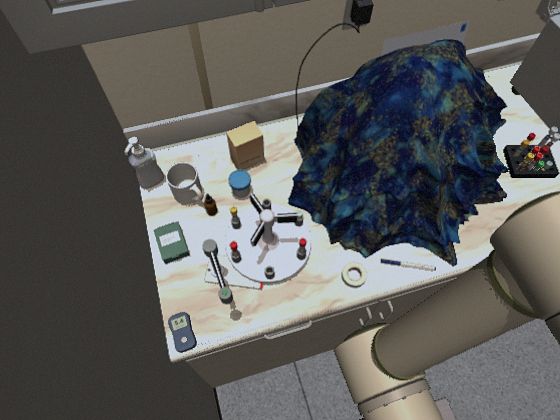

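View pics/top0.png

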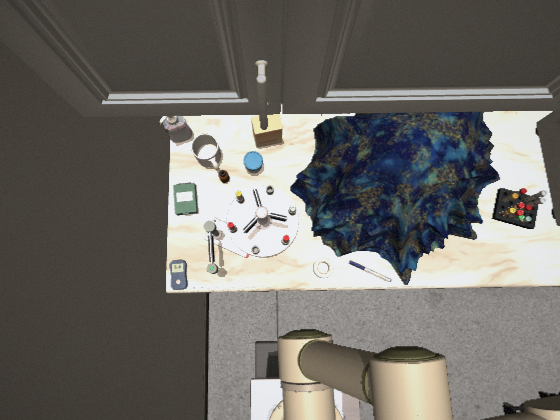

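View pics/wrist0.png

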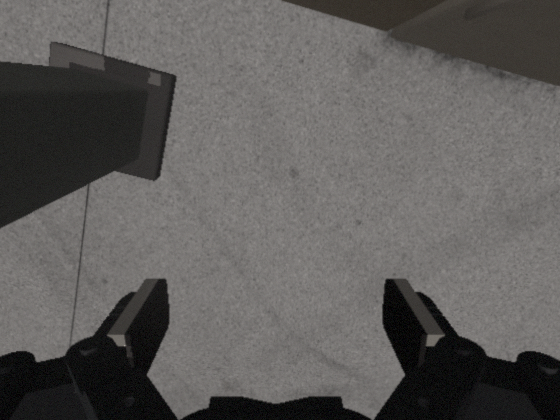

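```bash
cat > h.py <<'E'
import numpy as np,cv2,pickle
def pix(c,X):
    r,_=cv2.Rodrigues(c["R"]);return cv2.projectPoints(np.array(X,float).reshape(-1,1,3),r,np.array(c["t"],float),c["mtx"],np.array(c["dist"],float))[0].reshape(-1,2)
def ray(c,uv,z):
    p=cv2.undistortPoints(np.array(uv,float).reshape(-1,1,2),c["mtx"],np.array(c["dist"],float)).reshape(-1,2)
    R=np.array(c["R"]);t=np.array(c["t"]).ravel();C=-R.T@t
    d=np.c_[p,np.ones(len(p))]@R
    return C+d*((z-C[2])/d[:,2])[:,None]
def cen(c): return -np.array(c["R"]).T@np.array(c["t"]).ravel()
def crop(c,x0,y0,x1,y1,k,fn): cv2.imwrite(fn,cv2.resize(c["frame"][y0:y1,x0:x1,::-1],None,fx=k,fy=k,interpolation=cv2.INTER_CUBIC))
E
python3 - <<'E'
from h import *
d=pickle.load(open("c0.pkl","rb"))
crop(d["top"],160,160,340,295,4,"pics/t1.png")
crop(d["scene"],150,160,350,310,4,"pics/s1.png")
for n in d: print(n,cen(d[n]))
print(ray(d["top"],[[262,214],[210,226],[212,268]],172), ray(d["top"],[[300,400]],0))
E
```

```text
scene [ 152.91478081  230.83594762 1066.57998694]
top [ 398.90936297   88.5105671  1355.8235143 ]
wrist [ 211.44788298 -487.77776967  372.77260411]
[[614.05382729 113.95252518 172.        ]
 [582.85982726 257.23727831 172.        ]
 [468.16023091 250.56039315 172.        ]] [[90.40803171 12.88739072  0.        ]]
```

View pics/t1.png

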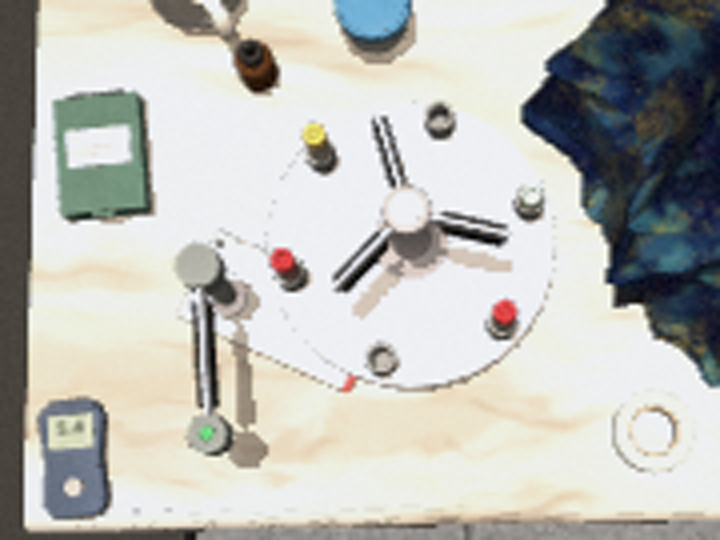

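View pics/s1.png

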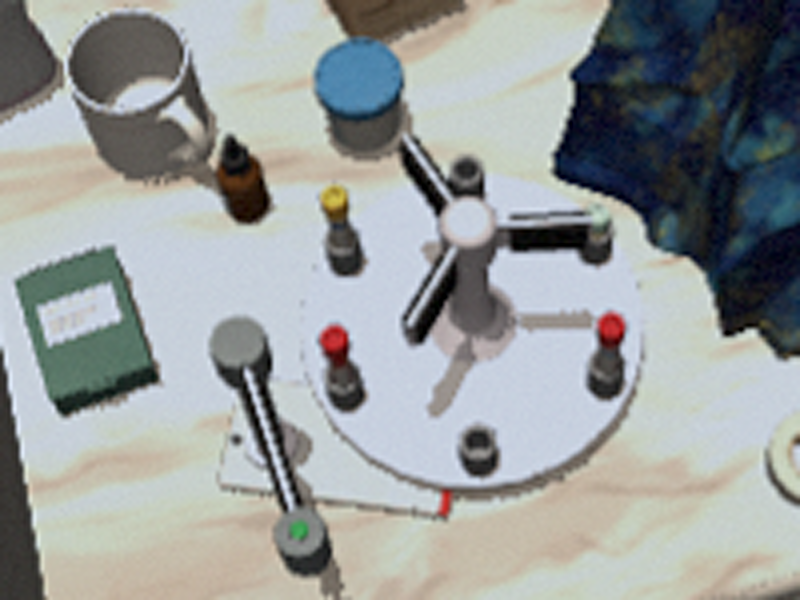

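```bash
cat >> h.py <<'E'
def blob(c,box,kind):
    x0,y0,x1,y1=box;f=c["frame"][y0:y1,x0:x1].astype(float);R,G,B=f[...,0],f[...,1],f[...,2]
    if kind=="red": w=np.clip(R-np.maximum(G,B)-70,0,None)
    if kind=="yel": w=np.clip(np.minimum(R,G)-B-60,0,None)
    if kind=="grn": w=np.clip(G-np.maximum(R,B)-40,0,None)
    yy,xx=np.mgrid[y0:y1,x0:x1]
    return np.array([(w*xx).sum(),(w*yy).sum()])/w.sum(), int((w>0).sum())
E
python3 - <<'E'
from h import *
d=pickle.load(open("c0.pkl","rb"))
T=lambda x,y:(160+(x+.5)/4-.5,160+(y+.5)/4-.5)
S=lambda x,y:(150+(x+.5)/4-.5,160+(y+.5)/4-.5)
t,s=d["top"],d["scene"]
hub=ray(t,[T(406,208)],172)[0],ray(s,[S(468,222)],172)[0];print("hub",hub)
def b(c,f,x,y,r,k,z):
    u,v=f(x,y);p,n=blob(c,(int(u-r),int(v-r),int(u+r+1),int(v+r+1)),k);X=ray(c,[p],z)[0];return p.round(1),n,X.round(1)
for nm,k,z,a,e in [("yel","yel",117,(315,133),(335,198)),("red4","red",115,(284,262),(334,342)),("red5","red",115,(504,314),(611,330)),("mark","red",2,(347,384),(446,504)),("green","grn",168,(207,433),(299,531))]:
    for c,f,q in((t,T,a),(s,S,e)):
        r=b(c,f,*q,6 if nm!="mark" else 5,k,z)
        h=hub[0 if c is t else 1];v=r[2]-h
        print(nm,r,"rad",np.hypot(*v[:2]).round(1),"ang",np.degrees(np.arctan2(v[1],v[0])).round(1))
print("post",ray(t,[T(199,264)],172),ray(s,[S(240,344)],172))
for nm,a,e in[("A",(379,118),(405,140)),("B",(505,236),(600,220)),("C",(341,286),(412,332))]:
    for c,f,q,h in((t,T,a,hub[0]),(s,S,e,hub[1])):
        X=ray(c,[f(*q)],164)[0];v=X-h;print(nm,X.round(0),np.hypot(*v[:2]).round(1),np.degrees(np.arctan2(v[1],v[0])).round(1))
E
```

```text
hub (array([620.7762703 , 116.29714473, 172.        ]), array([616.26805498, 118.20728395, 172.        ]))
yel (array([238.1, 193.1]), 22, array([687.2, 184.1, 117. ])) rad 94.9 ang 45.6
yel (array([233.1, 209. ]), 31, array([685.2, 185.9, 117. ])) rad 96.6 ang 44.5
red4 (array([230.1, 224.5]), 26, array([595.2, 207.5, 115. ])) rad 94.7 ang 105.7
red4 (array([233.2, 244.4]), 35, array([593.4, 208.7, 115. ])) rad 93.3 ang 104.2
red5 (array([285.8, 237.5]), 28, array([554.7,  47.8, 115. ])) rad 95.2 ang -134.0
red5 (array([302.4, 241.2]), 35, array([553.5,  49.1, 115. ])) rad 93.4 ang -132.2
mark (array([246.8, 255.5]), 6, array([514.8, 166.3,   2. ])) rad 117.2 ang 154.7
mark (array([260.9, 285.3]), 13, array([515.7, 166.4,   2. ])) rad 111.5 ang 154.4
green (array([211.1, 267.9]), 9, array([468.7, 253.5, 168. ])) rad 204.8 ang 137.9
green (array([224.4, 292. ]), 16, array([467.5, 254.2, 168. ])) rad 201.6 ang 137.6
post [[583.9306714  258.96507076 172.        ]] [[579.31423647 260.73517966 172.        ]]
A [687. 135. 164.] 68.8 15.6
A [685. 138. 164.] 71.2 16.0
B [601.  48. 164.] 71.1 -105.9
B [599.  43. 164.] 76.9 -102.7
C [568. 162. 164.] 69.7 139.0
C [562. 167. 164.] 72.8 138.0
```

```bash
cat >> h.py <<'E'
from scipy.spatial.transform import Rotation as Ro
HUB=np.array([620.,117.])
def st():
    from rig import ctrl
    s=ctrl.sense();q=s["ee_rot"];R=Ro.from_quat(q,scalar_first=True)
    return s,np.array(s["eef_pos"]),R
def down(yaw): # tool x at yaw(deg), z down
    a=np.radians(yaw);return Ro.from_matrix(np.array([[np.cos(a),np.sin(a),0],[np.sin(a),-np.cos(a),0],[0,0,-1]]))
def rows(wps,op=0):
    """wps: list of (xyz,yaw)"""
    s,p,R=st()
    print("t",round(s["time_s"],2),"p",p.round(1),"yaw",np.degrees(np.arctan2(*R.as_matrix()[[1,0],0])).round(2),"F",np.round(s["force"],1),"q",np.degrees(s["joints"]).round(0))
    out=[]
    for X,y in wps:
        rv=(R.inv()*down(y)).as_rotvec();sh=R.inv().apply(np.array(X)-p)/10
        out.append([round(float(v),2) for v in (*rv,*sh,op)])
    for r in out: print(r)
def fin(phi,rad,tan,z): # phi = spoke direction deg; tool x = -tangent
    a=np.radians(phi);e=np.array([np.cos(a),np.sin(a)]);t=np.array([-e[1],e[0]])
    return (np.r_[HUB+rad*e+tan*t,z],phi-90)
E
python3 - <<'E'
from h import *
rows([((400,0,300),14.8)])
rows([fin(136.5,57,-32,300)])
E
```

```text
t 0.15 p [ 134.3 -507.3  197.8] yaw 14.83 F [-0.3 -0.5  0.4] q [-88.  18.  86.   0.  76. -13.]
[-0.0, -0.0, 0.0, 38.67, -42.25, -10.17, 0.0]
t 0.15 p [ 134.3 -507.3  197.8] yaw 14.83 F [-0.3 -0.5  0.4] q [-88.  18.  86.   0.  76. -13.]
[-0.0, -0.0, -0.55, 62.66, -54.46, -10.16, 0.0]
```

Call:
{"op": "move_arm", "data": {"series": [[0,0,0,3.2,-3.5,-2,0],[0,0,0,6.2,-7,-4,0],[0,0,0,9.3,-10,-6,0],[0,0,0,12.4,-13.5,-8,0],[0,0,0,15.5,-16.9,-8,0]]}}

```text
time_s: 0.57
eef_pos: [224.9, -334.8, 273.4]
ee_rot: [0.001, 0.992, 0.129, 0.0]
force: [0.1, -0.5, -0.1]
grip_width: 0.297
```

Run:
```python
from h import *
rows([((400,0,300),14.8)])
```

```text
t 0.57 p [ 224.9 -334.8  273.4] yaw 14.78 F [ 0.1 -0.5 -0.1] q [-73.  -1.  96.   0.  84.   2.]
[0.0, -0.0, -0.0, 25.47, -27.91, -2.7, 0.0]
```

Call:
{"op": "move_arm", "data": {"series": [[0,0,0,2.8,-3,-0.5,0],[0,0,0,5.6,-6,-1,0],[0,0,0,8.4,-9,-1.5,0],[0,0,0,11.2,-12,-2,0],[0,0,0,14,-15,-2.5,0]]}}

```text
time_s: 0.98
eef_pos: [322.3, -152.0, 298.5]
ee_rot: [0.001, 0.992, 0.128, 0.0]
force: [0.3, -0.7, 0.2]
grip_width: 0.001
```

Run:
```python
from h import *
rows([((400,0,300),14.8)])
```

```text
t 0.98 p [ 322.3 -152.   298.5] yaw 14.75 F [ 0.3 -0.7  0.2] q [-44.  -8.  99.  -0.  88.  31.]
[0.0, -0.0, -0.0, 11.39, -12.72, -0.16, 0.0]
```

Call:
{"op": "move_arm", "data": {"series": [[0,0,0,2.9,-3,-0.6,0],[0,0,0,5.8,-6,-1.2,0],[0,0,0,8.7,-9,-1.8,0],[0,0,0,11.6,-12,-2.4,0],[0,0,0,14.5,-15,-3,0]]}}

```text
time_s: 1.4
eef_pos: [422.6, 28.6, 328.0]
ee_rot: [0.001, 0.992, 0.129, 0.001]
force: [-0.7, -1.3, 0.3]
grip_width: 0.0
```

Run:
```python
from h import *
rows([((500,130,330),14.8)])
```

```text
t 1.4 p [422.6  28.6 328. ] yaw 14.77 F [-0.7 -1.3  0.3] q [-12.   1.  87.  -0.  92.  63.]
[0.0, -0.0, -0.0, 10.07, -7.84, -0.21, 0.0]
```

Call:
{"op": "move_arm", "data": {"series": [[0,0,0,2.5,-2,0,0],[0,0,0,5,-4,0,0],[0,0,0,7.5,-6,0,0],[0,0,0,10,-8,0,0],[0,0,0,10,-8,0,0]]}}

```text
time_s: 1.82
eef_pos: [500.4, 134.8, 326.3]
ee_rot: [0.0, 0.991, 0.13, -0.0]
force: [0.3, -0.3, -0.8]
grip_width: -0.002
```

Run:
```python
from h import *
from rig import capture
c=capture("wrist");pickle.dump(c,open("w1.pkl","wb"));crop(c,0,0,560,420,1.4,"pics/w1.png");print(cen(c))
```

```text
[577.57164505 154.8248061  501.30664014]
```

View pics/w1.png

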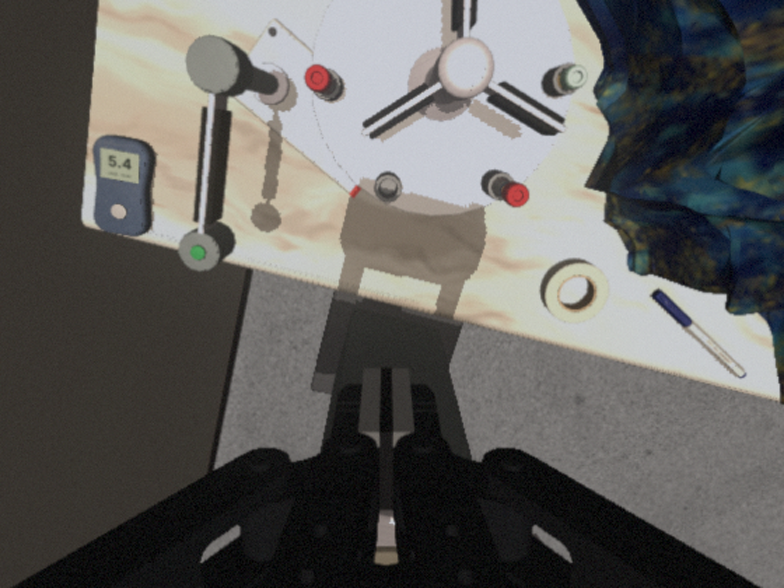

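Run:
```python
from h import *
c=pickle.load(open("w1.pkl","rb"))
P=lambda x,y:((x+.5)/1.4-.5,(y+.5)/1.4-.5)
print("hub",ray(c,[P(466,64)],172))
for nm,q,r,k,z in [("red4",(318,78),12,"red",119),("red5",(517,195),12,"red",119),("mark",(355,191),9,"red",2),("mark",(355,191),9,"red",6),("dot",(198,252),12,"grn",168)]:
    u,v=P(*q);p,n=blob(c,tuple(int(i) for i in(u-r,v-r,u+r+1,v+r+1)),k);X=ray(c,[p],z)[0];d=X[:2]-HUB
    print(nm,n,p.round(1),X.round(1),np.hypot(*d).round(1),np.degrees(np.arctan2(d[1],d[0])).round(1))
for nm,q in[("C",(366,131)),("B",(563,128)),]:
    X=ray(c,[P(*q)],164)[0];d=X[:2]-HUB;print(nm,X.round(1),np.hypot(*d).round(1),np.degrees(np.arctan2(d[1],d[0])).round(1))
print("post",ray(c,[P(215,64)],172),"cup",ray(c,[P(388,186)],65))
rows([fin(136.5,57,-32,300)])
```

```text
hub [[621.27632261 118.06509745 172.        ]]
red4 225 [225.9  55.1] [594.1 208.1 119. ] 94.7 105.8
red5 188 [369.2 139.1] [554.3  49.3 119. ] 94.3 -134.1
mark 28 [252.8 136.2] [511.  168.2   2. ] 120.4 154.8
mark 28 [252.8 136.2] [511.5 168.1   6. ] 119.9 154.8
dot 76 [140.7 180. ] [467.6 253.9 168. ] 204.9 138.1
C [570.1 165.5 164. ] 69.6 135.8
B [603.1  48.1 164. ] 70.9 -103.8
post [[583.43377956 259.17551488 172.        ]] cup [[530.54936924 140.30949761  65.        ]]
t 1.87 p [499.4 133.1 326.6] yaw 14.94 F [-0.7 -0.4 -0.3] q [ 2. 14. 72. -0. 94. 77.]
[0.0, 0.0, -0.55, 10.98, -1.88, 2.65, 0.0]
```

Call:
{"op": "move_arm", "data": {"series": [[0,0,-0.11,2.2,-0.4,0,0],[0,0,-0.22,4.4,-0.8,0,0],[0,0,-0.33,6.6,-1.2,0,0],[0,0,-0.44,8.8,-1.6,0,0],[0,0,-0.55,11,-1.9,0,0]]}}

```text
time_s: 2.28
eef_pos: [601.3, 179.4, 326.7]
ee_rot: [0.001, 0.918, 0.397, -0.001]
force: [0.0, -0.2, 0.1]
grip_width: 0.001
```

Run:
```python
from h import *
rows([fin(136,57,-32,200),fin(136,57,-32,146)])
```

```text
t 2.28 p [601.3 179.4 326.7] yaw 46.72 F [ 0.  -0.2  0.1] q [  6.  30.  50.  -0. 100.  49.]
[0.0, 0.0, 0.01, 0.04, -0.03, 12.67, 0.0]
[0.0, 0.0, 0.01, 0.05, -0.04, 18.07, 0.0]
```

Call:
{"op": "move_arm", "data": {"series": [[0,0,0.01,0,0,4,0],[0,0,0.01,0,0,8,0],[0,0,0.01,0,0,12,0],[0,0,0.01,0,0,14,0],[0,0,0.01,0,0,14,0]]}}

```text
time_s: 2.7
eef_pos: [598.8, 177.9, 181.8]
ee_rot: [-0.001, 0.92, 0.391, -0.005]
force: [-0.3, 0.2, -0.4]
grip_width: 0.004
```

Run:
```python
from h import *
from rig import capture
c=capture("wrist");pickle.dump(c,open("w2.pkl","wb"));crop(c,0,0,560,420,1.4,"pics/w2.png");
c=capture("scene");crop(c,150,110,350,260,4,"pics/s2.png")
rows([fin(136,57,-32,147)])
```

```text
t 2.8 p [601.4 178.4 187.9] yaw 46.11 F [ 0.5 -0.5  1.3] q [ 6. 32. 67. -0. 81. 50.]
[0.0, 0.0, 0.0, 0.08, -0.1, 4.09, 0.0]
```

View pics/w2.png

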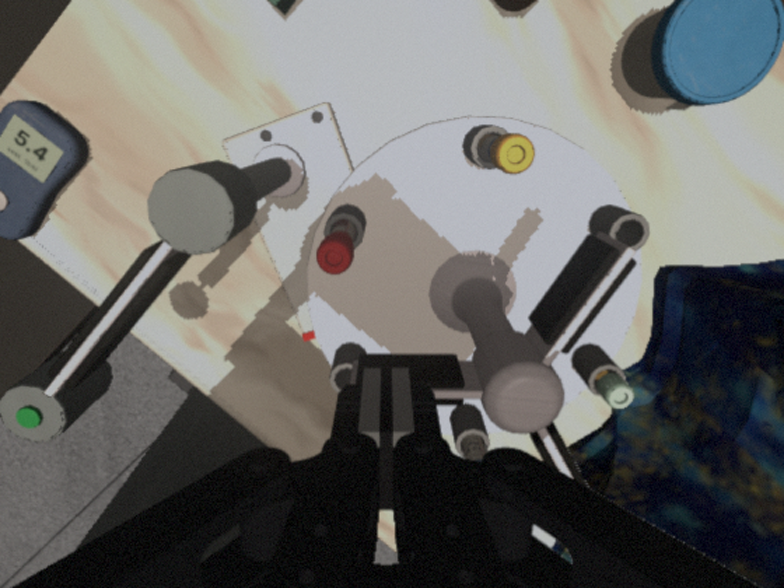

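View pics/s2.png

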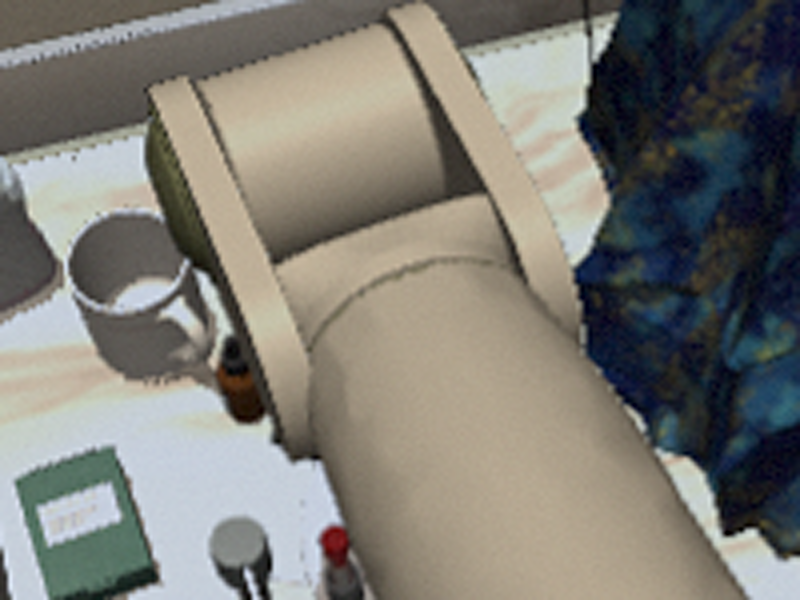

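Call:
{"op": "move_arm", "data": {"series": [[0,0,0,0.1,-0.1,1.5,0],[0,0,0,0.1,-0.1,3,0],[0,0,0,0.1,-0.1,4.1,0],[0,0,0,0.1,-0.1,4.1,0]]}}

```text
time_s: 3.13
eef_pos: [601.1, 179.5, 146.5]
ee_rot: [0.001, 0.92, 0.391, -0.001]
force: [0.5, 0.7, -0.7]
grip_width: -0.003
```

Run:
```python
from h import *
c=pickle.load(open("w2.pkl","rb"))
P=lambda x,y:((x+.5)/1.4-.5,(y+.5)/1.4-.5)
print("hub",ray(c,[P(523,397)],172),"post",ray(c,[P(189,212)],172))
for nm,q,r,k,z in [("yel",(515,154),15,"yel",119),("red4",(335,253),15,"red",119),("mark",(308,336),7,"red",2),("dot",(29,416),11,"grn",168)]:
    u,v=P(*q);p,n=blob(c,tuple(int(i) for i in(u-r,v-r,u+r+1,v+r+1)),k);X=ray(c,[p],z)[0];d=X[:2]-HUB
    print(nm,n,p.round(1),X.round(1),np.hypot(*d).round(1),np.degrees(np.arctan2(d[1],d[0])).round(1))
rows([fin(136,57,-17,147)]+[fin(136+7*i,57,-17,147) for i in range(1,5)])
```

```text
hub [[621.52038205 121.4055979  172.        ]] post [[582.92571238 261.55361705 172.        ]]
yel 449 [367.9 109.7] [686.1 185.6 119. ] 95.2 46.1
red4 156 [240.1 182.9] [595.7 207.8 119. ] 94.0 105.0
mark 43 [220.  239.8] [507.3 166.4   2. ] 123.1 156.3
dot 177 [ 19.4 298.2] [466.5 253.8 168. ] 205.6 138.3
t 3.13 p [601.1 179.5 146.5] yaw 46.09 F [ 0.5  0.7 -0.7] q [ 6. 33. 71. -0. 76. 50.]
[0.0, 0.0, 0.0, -1.48, -0.01, -0.04, 0.0]
[0.0, 0.0, -0.12, -2.19, -0.17, -0.04, 0.0]
[0.0, 0.0, -0.24, -2.91, -0.25, -0.04, 0.0]
[0.0, 0.0, -0.36, -3.64, -0.24, -0.04, 0.0]
[0.0, 0.0, -0.49, -4.36, -0.14, -0.04, 0.0]
```

Call:
{"op": "move_arm", "data": {"series": [[0,0,0,-0.8,0,0,0],[0,0,0,-1.5,0,0,0],[0,0,-0.12,-2.2,-0.15,0,0],[0,0,-0.24,-2.9,-0.25,0,0],[0,0,-0.36,-3.6,-0.25,0,0]]}}

```text
time_s: 3.55
eef_pos: [574.5, 154.9, 148.2]
ee_rot: [0.001, 0.834, 0.552, -0.0]
force: [-1.1, -0.3, 0.1]
grip_width: -0.001
```

Run:
```python
from h import *
rows([fin(136+7*i,57,-17,147) for i in range(3,9)])
```

```text
t 3.55 p [574.5 154.9 148.2] yaw 67.06 F [-1.1 -0.3  0.1] q [ 4. 29. 77. -0. 74. 27.]
[0.0, 0.0, 0.0, -0.01, -0.03, 0.12, 0.0]
[0.0, 0.0, -0.12, -0.72, -0.19, 0.12, 0.0]
[0.0, 0.0, -0.24, -1.44, -0.27, 0.12, 0.0]
[0.0, 0.0, -0.37, -2.17, -0.26, 0.13, 0.0]
[0.0, 0.0, -0.49, -2.89, -0.16, 0.13, 0.0]
[0.0, 0.0, -0.61, -3.59, 0.03, 0.13, 0.0]
```

Call:
{"op": "move_arm", "data": {"series": [[0,0,-0.12,-0.7,-0.2,0.1,0],[0,0,-0.24,-1.45,-0.25,0.1,0],[0,0,-0.37,-2.15,-0.25,0.1,0],[0,0,-0.49,-2.9,-0.15,0.1,0],[0,0,-0.61,-3.6,0,0.1,0]]}}

```text
time_s: 3.97
eef_pos: [560.7, 121.2, 148.9]
ee_rot: [0.002, 0.627, 0.779, 0.0]
force: [0.2, -0.5, 0.2]
grip_width: -0.002
```

Run:
```python
from h import *
rows([fin(192+6*i,57,-17,147) for i in range(0,6)])
```

```text
t 3.97 p [560.7 121.2 148.9] yaw 102.36 F [ 0.2 -0.5  0.2] q [  1.  26.  81.  -0.  72. -12.]
[0.0, 0.0, 0.01, 0.05, 0.01, 0.19, 0.0]
[0.0, 0.0, -0.1, -0.55, -0.14, 0.19, 0.0]
[0.0, 0.0, -0.2, -1.17, -0.23, 0.19, 0.0]
[0.0, 0.0, -0.31, -1.79, -0.25, 0.19, 0.0]
[0.0, 0.0, -0.41, -2.41, -0.21, 0.19, 0.0]
[0.0, 0.0, -0.52, -3.02, -0.1, 0.2, 0.0]
```

Call:
{"op": "move_arm", "data": {"series": [[0,0,-0.1,-0.55,-0.15,0.2,0],[0,0,-0.2,-1.15,-0.25,0.2,0],[0,0,-0.31,-1.8,-0.25,0.2,0],[0,0,-0.41,-2.4,-0.2,0.2,0],[0,0,-0.47,-2.7,-0.15,0.2,0]]}}

```text
time_s: 4.38
eef_pos: [565.7, 93.6, 148.6]
ee_rot: [0.003, 0.426, 0.905, 0.0]
force: [0.5, -0.4, 0.8]
grip_width: -0.001
```

Run:
```python
from h import *
from rig import capture
rows([fin(225+3*i,57,-17,147) for i in range(0,5)])
c=capture("wrist");pickle.dump(c,open("w3.pkl","wb"));crop(c,0,0,560,420,1.4,"pics/w3.png");
```

```text
t 4.38 p [565.7  93.6 148.6] yaw 129.54 F [ 0.5 -0.4  0.8] q [ -2.  26.  82.  -0.  72. -42.]
[0.0, 0.01, -0.1, -0.51, -0.16, 0.16, 0.0]
[0.0, 0.01, -0.15, -0.81, -0.21, 0.16, 0.0]
[0.0, 0.01, -0.2, -1.12, -0.25, 0.16, 0.0]
[0.0, 0.01, -0.25, -1.43, -0.27, 0.16, 0.0]
[0.0, 0.01, -0.3, -1.74, -0.27, 0.16, 0.0]
```

View pics/w3.png

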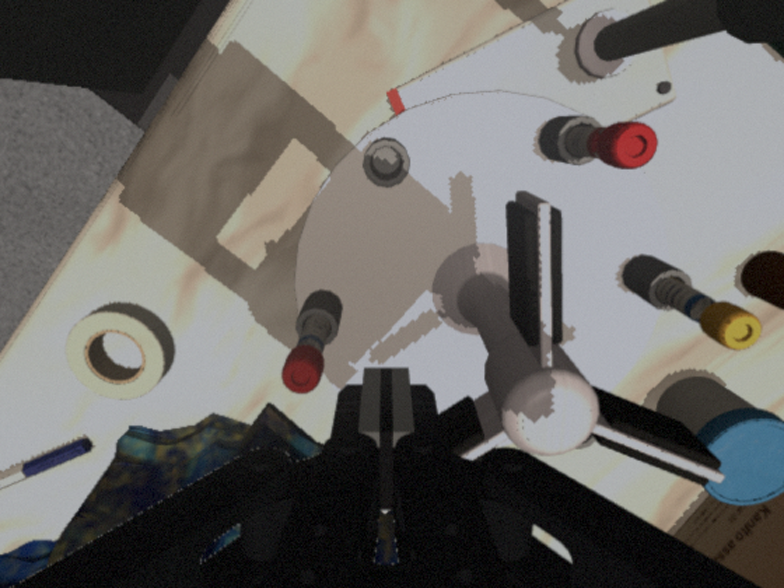

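```bash
cat >> h.py <<'E'
def show(c,lst):
    P=lambda x,y:((x+.5)/1.4-.5,(y+.5)/1.4-.5)
    for nm,q,r,k,z in lst:
        u,v=P(*q)
        if k: p,n=blob(c,tuple(max(0,int(i)) for i in(u-r,v-r,u+r+1,v+r+1)),k)
        else: p,n=np.array([u,v]),0
        X=ray(c,[p],z)[0];d=X[:2]-HUB
        print(nm,n,p.round(1),X.round(1),np.hypot(*d).round(1),np.degrees(np.arctan2(d[1],d[0])).round(1)%360)
E
python3 - <<'E'
from h import *
c=pickle.load(open("w3.pkl","rb"))
show(c,[("hub",(551,411),0,None,172),("yel",(738,328),15,"yel",119),("red4",(635,145),18,"red",119),("red5",(305,368),18,"red",119),("mark",(397,100),10,"red",2),("spA",(543,197),0,None,164),("spB?",(465,458),0,None,164),("sp?",(718,478),0,None,164)])
E
```

```text
hub 0 [393.4 293.4] [615.5 119.2 172. ] 5.0 153.7
yel 444 [529.4 236.7] [685.3 185.1 119. ] 94.4 46.2
red4 674 [453.5 103.5] [593.5 208.1 119. ] 94.9 106.2
red5 13 [219.7 271.4] [557.4  49.9 119. ] 91.8 227.0
mark 114 [282.2  71.9] [512.7 167.3   2. ] 118.5 154.9
spA 0 [387.7 140.6] [565.9 168.4 164. ] 74.6 136.4
spB? 0 [332. 327.] [610.6  83.9 164. ] 34.4 254.2
sp? 0 [512.7 341.3] [687.2 136.3 164. ] 69.9 16.0
```

Run:
```python
from h import *
from rig import capture,ctrl
c=pickle.load(open("w3.pkl","rb"))
s=ctrl.sense();print(s["eef_pos"],s["ee_rot"],s["force"])
p=np.array([565.7,93.6,148.6])
for dz in(-20,0,20,40): print(dz,(pix(c,p+[0,0,dz])*1.4).round(0))
for n in("scene","top"):
    c=capture(n);crop(c,130,130,350,295,3.6,f"pics/{n}3.png"); print(pix(c,p))
```

```text
[565.80990598  93.39926897 148.49062077] [3.18939915e-03 4.25585386e-01 9.04912633e-01 1.85944389e-04] [ 0.72149692 -0.51595013  0.40004545]
-20 [[386. 328.]]
0 [[386. 349.]]
20 [[386. 374.]]
40 [[386. 405.]]
[[283.16997406 235.6333003 ]]
[[269.67198883 232.37714193]]
```

View pics/scene3.png

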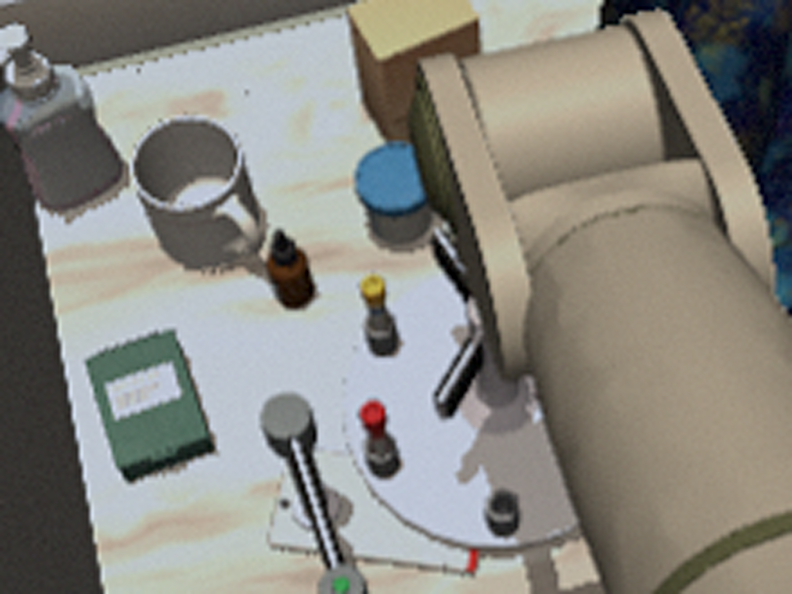

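View pics/top3.png

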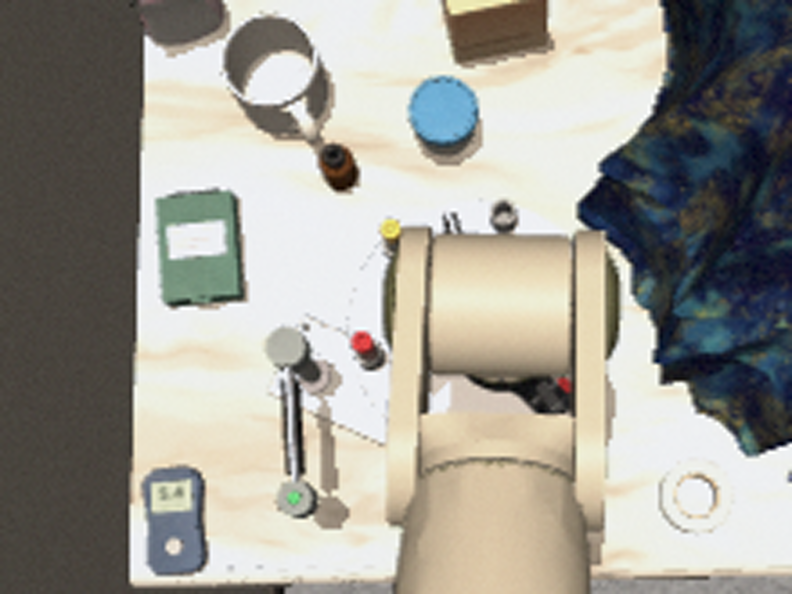

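Run:
```python
from h import *
print(pickle.load(open("w3.pkl","rb"))["mtx"])
rows([fin(136,57,-32,190)])
```

```text
[[369.96232558   0.         275.42816175]
 [  0.         369.96232558 208.87134093]
 [  0.           0.           1.        ]]
t 4.53 p [565.4  94.3 148.1] yaw 129.15 F [ 0.8  0.4 -0.3] q [ -2.  26.  82.  -0.  72. -41.]
[0.01, 0.0, 1.45, 4.34, 8.18, -4.19, 0.0]
```

Call:
{"op": "move_arm", "data": {"series": [[0,0,0,0,0,-2,0],[0,0,0,0,0,-4,0],[0,0,0.12,0,0,-5,0],[0,0,0.24,1,0,-5,0],[0,0,0.36,2,0.5,-5,0]]}}

```text
time_s: 4.95
eef_pos: [556.4, 112.9, 199.5]
ee_rot: [0.004, 0.588, 0.809, 0.001]
force: [-0.1, -0.3, -0.5]
grip_width: 0.0
```

Run:
```python
from h import *
rows([fin(136,57,-32,190)])
```

```text
t 4.95 p [556.4 112.9 199.5] yaw 108.01 F [-0.1 -0.3 -0.5] q [ -0.  23.  78.  -0.  78. -18.]
[0.01, 0.0, 1.08, 4.96, 6.32, 0.97, 0.0]
```

Call:
{"op": "move_arm", "data": {"series": [[0,0,0.12,1,1.3,0,0],[0,0,0.24,2,2.6,0,0],[0,0,0.36,3,3.9,0,0],[0,0,0.48,4,5.2,0,0],[0,0,0.6,5,6.3,0,0]]}}

```text
time_s: 5.37
eef_pos: [601.3, 180.9, 200.3]
ee_rot: [0.003, 0.803, 0.596, 0.003]
force: [0.5, -0.5, 0.0]
grip_width: -0.001
```

Run:
```python
from h import *
rows([fin(136,57,-34,190)])
```

```text
t 5.37 p [601.3 180.9 200.3] yaw 73.17 F [ 0.5 -0.5  0. ] q [ 6. 31. 66. -0. 82. 23.]
[0.01, -0.0, 0.47, 0.05, 0.11, 1.03, 0.0]
```

Call:
{"op": "move_arm", "data": {"series": [[0,0,0.12,0,0.1,0.5,0],[0,0,0.24,0,0.1,2,0],[0,0,0.36,0,0.1,4,0],[0,0,0.47,0,0.1,6,0],[0.01,0,0.47,0,0.1,6.8,0]]}}

```text
time_s: 5.78
eef_pos: [601.6, 180.8, 130.3]
ee_rot: [-0.002, 0.921, 0.39, -0.001]
force: [-0.5, 0.5, 0.6]
grip_width: -0.0
```

Run:
```python
from h import *
from rig import capture
c=capture("wrist");pickle.dump(c,open("w4.pkl","wb"));crop(c,0,0,560,420,1.4,"pics/w4.png");
rows([fin(136,57,-17,128)])
```

```text
t 5.83 p [601.7 180.5 129.8] yaw 46.28 F [-0.2 -0.3 -1.3] q [ 6. 34. 72.  0. 74. 50.]
[-0.01, 0.0, 0.0, -1.59, 0.02, 0.18, 0.0]
```

View pics/w4.png

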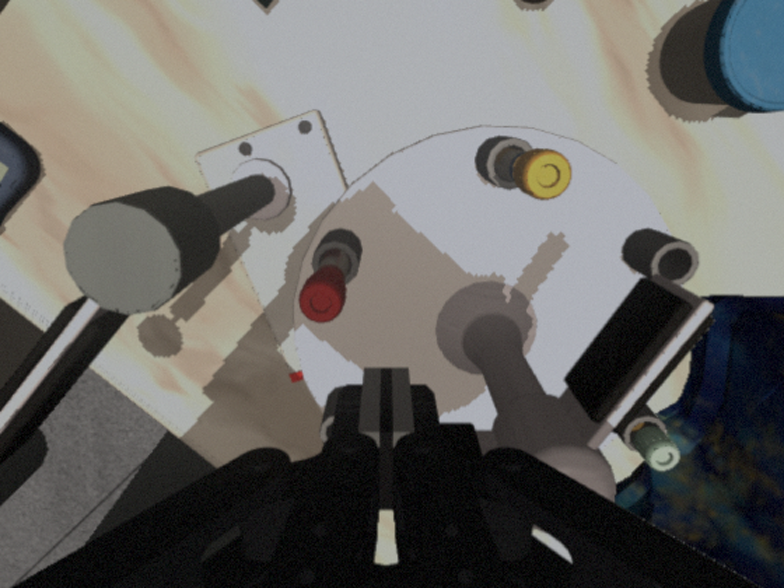

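Call:
{"op": "move_arm", "data": {"series": [[0,0,0,-0.6,0,0.1,0],[0,0,0,-1.2,0,0.1,0],[0,0,0,-1.6,0,0.1,0],[0,0,-0.07,-2.0,-0.1,0.1,0],[0,0,-0.14,-2.4,-0.2,0.1,0]]}}

```text
time_s: 6.25
eef_pos: [584.0, 164.2, 130.3]
ee_rot: [-0.002, 0.889, 0.458, -0.0]
force: [1.1, 0.4, 0.4]
grip_width: -0.001
```

Run:
```python
from h import *
from rig import capture
c=capture("wrist");pickle.dump(c,open("w5.pkl","wb"));crop(c,0,0,560,420,1.4,"pics/w5.png");
rows([fin(136+6*i,57,-17,128) for i in range(1,8)])
```

```text
t 6.3 p [583.5 164.  130.3] yaw 54.76 F [ 0.2 -0.  -0.6] q [ 5. 31. 76.  0. 73. 40.]
[-0.0, -0.0, 0.05, 0.24, 0.08, 0.23, 0.0]
[-0.0, -0.0, -0.06, -0.36, -0.1, 0.23, 0.0]
[-0.0, -0.0, -0.16, -0.97, -0.21, 0.23, 0.0]
[-0.0, -0.0, -0.27, -1.59, -0.25, 0.23, 0.0]
[-0.0, -0.0, -0.37, -2.21, -0.24, 0.23, 0.0]
[-0.0, -0.0, -0.48, -2.83, -0.15, 0.23, 0.0]
[-0.0, -0.0, -0.58, -3.43, -0.01, 0.23, 0.0]
```

View pics/w5.png

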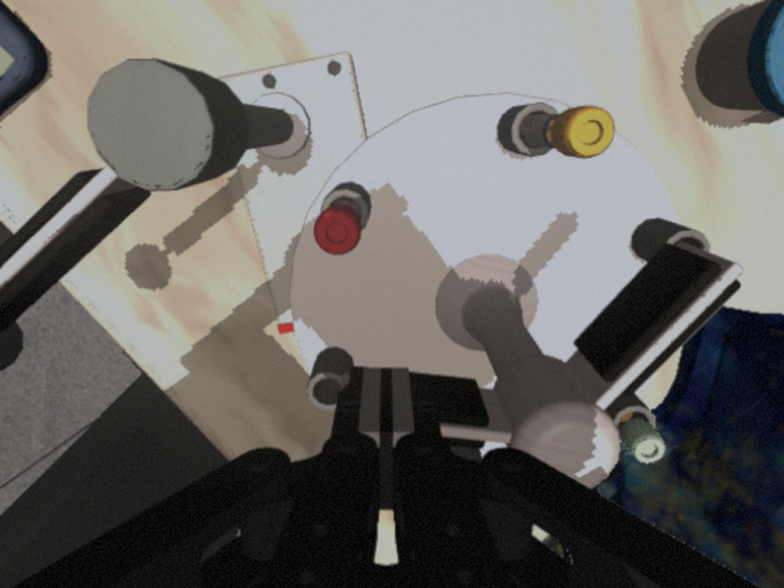

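Run:
```python
from h import *
c=pickle.load(open("w4.pkl","rb"))
show(c,[("yel",(549,174),18,"yel",119),("red4",(322,298),18,"red",119),("mark",(297,377),6,"red",2)])
c=pickle.load(open("w5.pkl","rb"))
show(c,[("yel",(589,132),18,"yel",119),("red4",(338,230),18,"red",119),("mark",(286,328),7,"red",2)])
```

```text
yel 691 [391.  124.8] [686.  185.6 119. ] 95.2 46.1
red4 25 [233.8 213.3] [597.4 207.4 119. ] 93.2 104.1
mark 37 [212.6 267.8] [507.9 166.1   2. ] 122.4 156.4
yel 765 [421.5  93.6] [685.8 185.6 119. ] 95.1 46.2
red4 435 [240.5 164. ] [594.7 208.9 119. ] 95.3 105.4
mark 68 [203.6 234.1] [507.7 166.2   2. ] 122.6 156.3
```

Run:
```python
from h import *
c=pickle.load(open("w5.pkl","rb"))
s,p,R=st();M=R.as_matrix();print(p)
for dx in(-11,0,11):
  for dz in(0,-10,-20,-30): print(dx,dz,(pix(c,p+M@[dx,0,dz])*1.4).round(0), end=" ")
  print()
for rad in(17,35,73):
  for z in(134,164):
    a=np.radians(136.2);e=np.array([np.cos(a),np.sin(a)]);t=np.array([-e[1],e[0]])
    print(rad,z,(pix(c,np.r_[HUB+rad*e-6*t,z])*1.4).round(0))
print((pix(c,np.r_[HUB,172])*1.4).round(0), M)
print(M.T@ (cen(c)-p))
```

```text
[583.50854469 163.97534454 130.32178928]
-11 0 [[383. 378.]] -11 -10 [[383. 391.]] -11 -20 [[383. 405.]] -11 -30 [[383. 422.]] 
0 0 [[383. 351.]] 0 -10 [[383. 363.]] 0 -20 [[383. 376.]] 0 -30 [[383. 391.]] 
11 0 [[383. 323.]] 11 -10 [[383. 334.]] 11 -20 [[383. 346.]] 11 -30 [[383. 359.]] 
17 134 [[495. 377.]]
17 164 [[514. 422.]]
35 134 [[447. 371.]]
35 164 [[457. 414.]]
73 134 [[344. 357.]]
73 164 [[336. 398.]]
[[572. 461.]] [[ 0.57703421  0.8167145  -0.00299072]
 [ 0.81671929 -0.57702511  0.00340982]
 [ 0.00105913 -0.00441016 -0.99998971]]
[  79.45004185    1.19722639 -175.04856688]
```

Call:
{"op": "move_arm", "data": {"series": [[0,0,0,1,0,0,0],[0,0,0,2,0,0,0],[0,0,0,2,0,0.6,0],[0,0,0,2,0,1.2,0],[0,0,0,2,0,1.2,0]]}}

```text
time_s: 6.72
eef_pos: [594.0, 179.8, 116.8]
ee_rot: [-0.003, 0.888, 0.46, -0.002]
force: [-0.0, 0.1, -0.6]
grip_width: -0.002
```

Run:
```python
from h import *
from rig import capture
c=capture("wrist");pickle.dump(c,open("w6.pkl","wb"));crop(c,0,0,560,420,1.4,"pics/w6.png");
rows([fin(136,57,-17,118)])
```

```text
t 6.77 p [594.3 179.8 117.5] yaw 54.73 F [0.  0.  0.9] q [ 6. 34. 74.  0. 72. 41.]
[-0.01, 0.0, 0.15, -1.1, 0.35, -0.05, 0.0]
```

View pics/w6.png

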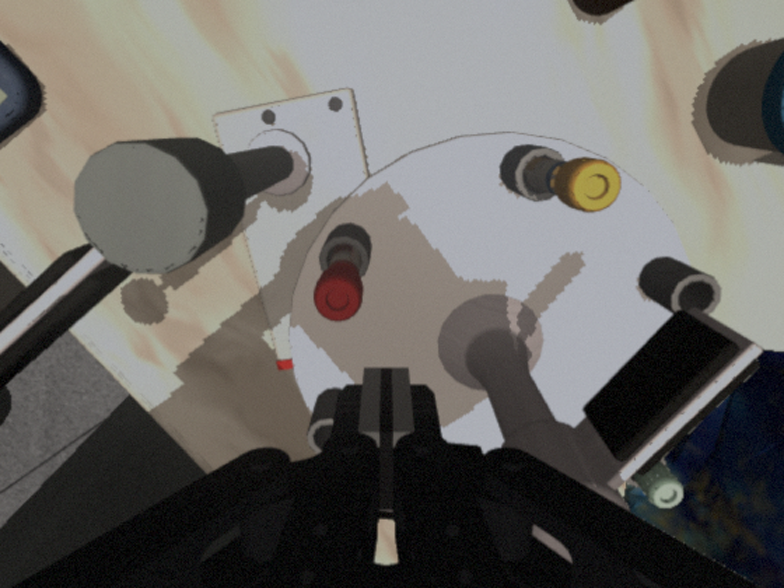

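Call:
{"op": "move_arm", "data": {"series": [[0,0,0,-0.6,0,0,0],[0,0,0,-1.0,0,0,0],[0,0,0,-1.4,0,0,0],[0,0,0,-1.8,0,0,0],[0,0,0,-2.2,0,0,0]]}}

```text
time_s: 7.18
eef_pos: [581.3, 161.8, 117.7]
ee_rot: [-0.003, 0.888, 0.46, -0.001]
force: [0.5, 3.6, 1.3]
grip_width: 0.002
```

Run:
```python
from h import *
from rig import capture
c=capture("wrist");pickle.dump(c,open("w7.pkl","wb"));crop(c,0,0,560,420,1.4,"pics/w7.png");
rows([fin(136+6*i,57,-17,118) for i in range(1,8)])
```

```text
t 7.23 p [581.1 161.1 117.7] yaw 54.71 F [-0.1 -0.9  0.3] q [ 4. 32. 78.  0. 71. 40.]
[-0.01, 0.0, 0.05, 0.61, 0.11, -0.03, 0.0]
[-0.01, 0.0, -0.06, 0.02, -0.06, -0.03, 0.0]
[-0.01, -0.0, -0.16, -0.6, -0.17, -0.03, 0.0]
[-0.01, -0.0, -0.27, -1.22, -0.22, -0.03, 0.0]
[-0.01, -0.0, -0.37, -1.84, -0.2, -0.03, 0.0]
[-0.01, -0.0, -0.48, -2.46, -0.12, -0.03, 0.0]
[-0.01, -0.0, -0.58, -3.06, 0.03, -0.03, 0.0]
```

View pics/w7.png

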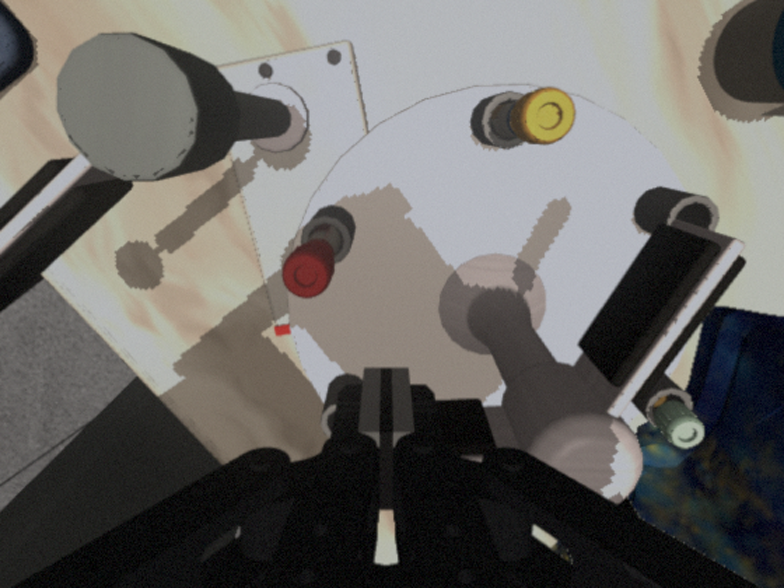

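Run:
```python
from h import *
c=pickle.load(open("w7.pkl","rb"))
show(c,[("yel",(548,116),18,"yel",119),("red4",(308,269),18,"red",119),("mark",(283,330),6,"red",2)])
p=np.array([581.2,161.4])-HUB
for dphi in(0,8,10):
    a=np.radians(136+dphi);e=np.array([np.cos(a),np.sin(a)]);t=np.array([-e[1],e[0]]);print(dphi,p@e,p@t)
```

```text
yel 917 [391.7  82. ] [671.  198.4 119. ] 96.0 57.9
red4 230 [222.3 195.4] [577.7 200.5 119. ] 93.6 116.9
mark 70 [201.2 235.4] [507.5 166.3   2. ] 122.8 156.3
0 58.75321590151911 -4.985942361227059
8 57.487524583533734 -13.11428676129973
10 56.994822729236745 -15.1125835667789
```

Run:
```python
from h import *
rows([fin(148+6*i,57,-17,115) for i in range(0,6)])
```

```text
t 7.23 p [581.1 161.1 117.7] yaw 54.71 F [-0.1 -0.9  0.3] q [ 4. 32. 78.  0. 71. 40.]
[-0.01, 0.0, -0.06, 0.02, -0.06, 0.27, 0.0]
[-0.01, -0.0, -0.16, -0.6, -0.17, 0.27, 0.0]
[-0.01, -0.0, -0.27, -1.22, -0.22, 0.27, 0.0]
[-0.01, -0.0, -0.37, -1.84, -0.2, 0.27, 0.0]
[-0.01, -0.0, -0.48, -2.46, -0.12, 0.27, 0.0]
[-0.01, -0.0, -0.58, -3.06, 0.03, 0.27, 0.0]
```

Call:
{"op": "move_arm", "data": {"series": [[0,0,-0.12,-0.3,-0.1,0.2,0],[0,0,-0.24,-0.9,-0.2,0.2,0],[0,0,-0.35,-1.5,-0.2,0.2,0],[0,0,-0.46,-2.1,-0.15,0.2,0],[0,0,-0.56,-2.7,-0.05,0.2,0]]}}

```text
time_s: 7.65
eef_pos: [565.0, 139.2, 115.9]
ee_rot: [-0.003, 0.725, 0.689, -0.001]
force: [0.6, 1.6, -0.3]
grip_width: -0.0
```

Run:
```python
from h import *
rows([fin(174+6*i,57,-17,115) for i in range(0,8)])
```

```text
t 7.65 p [565.  139.2 115.9] yaw 87.12 F [ 0.6  1.6 -0.3] q [ 2. 29. 82.  0. 69.  5.]
[-0.0, -0.0, 0.05, 0.06, 0.01, 0.09, 0.0]
[-0.0, -0.0, -0.05, -0.53, -0.17, 0.09, 0.0]
[-0.0, -0.0, -0.15, -1.14, -0.28, 0.09, 0.0]
[-0.0, -0.0, -0.26, -1.76, -0.34, 0.09, 0.0]
[-0.0, -0.0, -0.36, -2.39, -0.32, 0.08, 0.0]
[-0.0, -0.0, -0.47, -3.0, -0.24, 0.08, 0.0]
[-0.0, -0.0, -0.57, -3.61, -0.1, 0.08, 0.0]
[-0.0, -0.0, -0.68, -4.2, 0.11, 0.08, 0.0]
```

Call:
{"op": "move_arm", "data": {"series": [[0,0,-0.05,-0.6,-0.15,0.1,0],[0,0,-0.15,-1.15,-0.3,0.1,0],[0,0,-0.26,-1.75,-0.35,0.1,0],[0,0,-0.36,-2.4,-0.3,0.1,0],[0,0,-0.47,-3.0,-0.25,0.1,0]]}}

```text
time_s: 8.07
eef_pos: [560.9, 109.1, 115.1]
ee_rot: [-0.003, 0.542, 0.84, 0.0]
force: [0.4, 2.9, -0.1]
grip_width: -0.001
```

Run:
```python
from h import *
from rig import capture
c=capture("wrist");pickle.dump(c,open("w8.pkl","wb"));crop(c,0,0,560,420,1.4,"pics/w8.png");
rows([fin(204+6*i,57,-17,115) for i in range(0,8)])
```

```text
t 8.12 p [561.  108.1 115.1] yaw 114.7 F [ 0.6 -1.1  0. ] q [ -1.  28.  84.   0.  68. -26.]
[-0.0, -0.0, 0.01, 0.12, 0.05, 0.01, 0.0]
[-0.0, -0.0, -0.09, -0.49, -0.1, 0.0, 0.0]
[-0.0, -0.0, -0.2, -1.1, -0.19, 0.0, 0.0]
[-0.0, -0.0, -0.3, -1.73, -0.22, -0.0, 0.0]
[-0.0, -0.0, -0.41, -2.35, -0.18, -0.0, 0.0]
[-0.0, -0.0, -0.51, -2.96, -0.07, -0.01, 0.0]
[-0.0, -0.0, -0.62, -3.56, 0.09, -0.01, 0.0]
[-0.0, -0.0, -0.72, -4.14, 0.32, -0.01, 0.0]
```

View pics/w8.png

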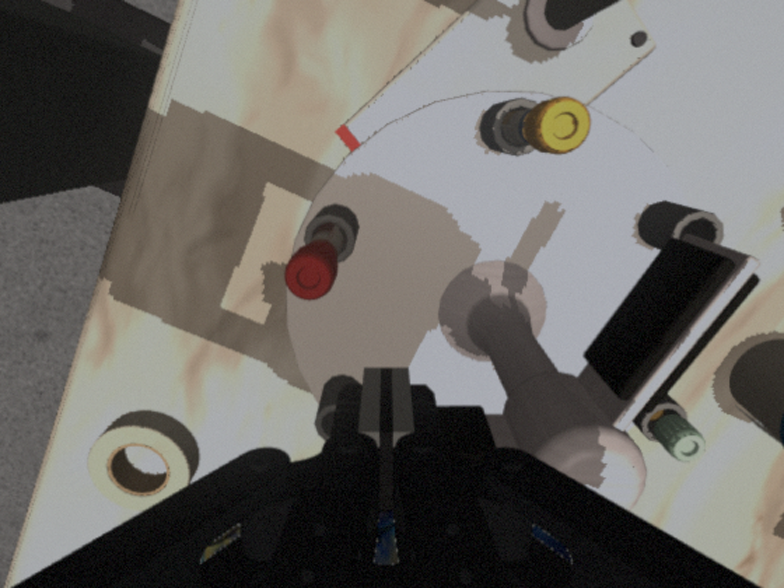

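Run:
```python
from h import *
c=pickle.load(open("w8.pkl","rb"))
show(c,[("yel",(561,126),19,"yel",119),("red4",(310,276),18,"red",119),("mark",(347,138),8,"red",2)])
```

```text
yel 883 [402.5  88.8] [579.6 203.5 119. ] 95.5 115.0
red4 23 [223.8 190.6] [525.3 128.3 119. ] 95.4 173.2
mark 130 [247.9  98.1] [512.3 166.5   2. ] 118.5 155.3
```

Call:
{"op": "move_arm", "data": {"series": [[0,0,-0.09,-0.5,-0.1,0,0],[0,0,-0.19,-1.0,-0.2,0,0],[0,0,-0.28,-1.5,-0.2,0,0],[0,0,-0.36,-2.0,-0.2,0,0],[0,0,-0.41,-2.35,-0.2,0,0]]}}

```text
time_s: 8.53
eef_pos: [569.0, 85.7, 115.0]
ee_rot: [-0.002, 0.356, 0.934, 0.0]
force: [-0.7, 1.0, 0.4]
grip_width: 0.001
```

Run:
```python
from h import *
from rig import capture
c=capture("wrist");pickle.dump(c,open("w9.pkl","wb"));crop(c,0,0,560,420,1.4,"pics/w9.png");
rows([fin(228+3*i,57,-17,115) for i in range(0,8)])
```

```text
t 8.58 p [569.2  85.2 115. ] yaw 138.34 F [ 0.6 -0.5 -0.4] q [ -3.  29.  83.   0.  69. -52.]
[-0.0, -0.0, 0.01, 0.06, 0.06, -0.0, 0.0]
[-0.0, -0.0, -0.05, -0.24, -0.02, -0.0, 0.0]
[-0.0, -0.0, -0.1, -0.55, -0.09, -0.0, 0.0]
[-0.0, -0.0, -0.15, -0.86, -0.14, -0.01, 0.0]
[-0.0, -0.0, -0.2, -1.17, -0.18, -0.01, 0.0]
[-0.0, -0.0, -0.26, -1.48, -0.19, -0.01, 0.0]
[-0.0, -0.0, -0.31, -1.79, -0.2, -0.01, 0.0]
[-0.0, -0.0, -0.36, -2.1, -0.18, -0.01, 0.0]
```

View pics/w9.png

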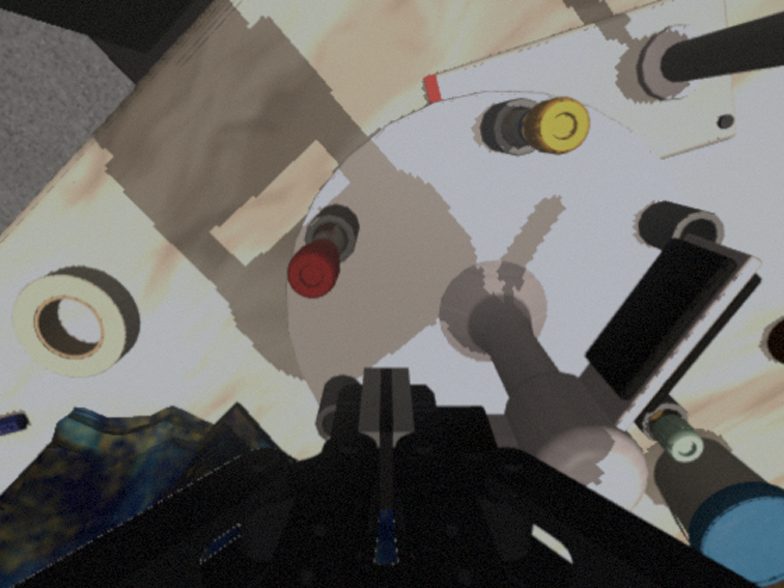

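Run:
```python
from h import *
c=pickle.load(open("w9.pkl","rb"))
show(c,[("yel",(561,126),19,"yel",119),("red4",(312,272),19,"red",119),("mark",(432,88),10,"red",2),("base",(492,310),0,None,28)])
```

```text
yel 898 [402.1  89.1] [547.6 179.2 119. ] 95.4 139.3
red4 163 [225.9 194.1] [530.4  88.1 119. ] 94.2 197.9
mark 149 [308.6  62.8] [512.7 167.9   2. ] 118.7 154.6
base 0 [351.3 221.3] [618.8 117.5  28. ] 1.3 157.7
```

Call:
{"op": "move_arm", "data": {"series": [[0,0,-0.05,-0.3,0,0,0],[0,0,-0.1,-0.6,-0.1,0,0],[0,0,-0.15,-0.85,-0.15,0,0],[0,0,-0.19,-1.05,-0.2,0,0],[0,0,-0.2,-1.17,-0.2,0,0]]}}

```text
time_s: 9.0
eef_pos: [576.5, 76.0, 114.9]
ee_rot: [-0.002, 0.261, 0.965, 0.0]
force: [-1.0, 1.7, 0.5]
grip_width: -0.001
```

Run:
```python
from h import *
from rig import capture
c=capture("wrist");pickle.dump(c,open("w10.pkl","wb"));crop(c,0,0,560,420,1.4,"pics/w10.png");
rows([fin(240+1*i,57,-17,115) for i in range(0,6)])
```

```text
t 9.05 p [576.6  75.8 114.9] yaw 149.69 F [-0.1  0.6 -0.5] q [ -4.  29.  82.   0.  69. -64.]
[-0.0, -0.0, -0.01, 0.0, 0.03, -0.01, 0.0]
[-0.0, -0.0, -0.02, -0.1, 0.0, -0.01, 0.0]
[-0.0, -0.0, -0.04, -0.2, -0.02, -0.01, 0.0]
[-0.0, -0.0, -0.06, -0.3, -0.05, -0.01, 0.0]
[-0.0, -0.0, -0.08, -0.4, -0.07, -0.02, 0.0]
[-0.0, -0.0, -0.09, -0.5, -0.09, -0.02, 0.0]
```

View pics/w10.png

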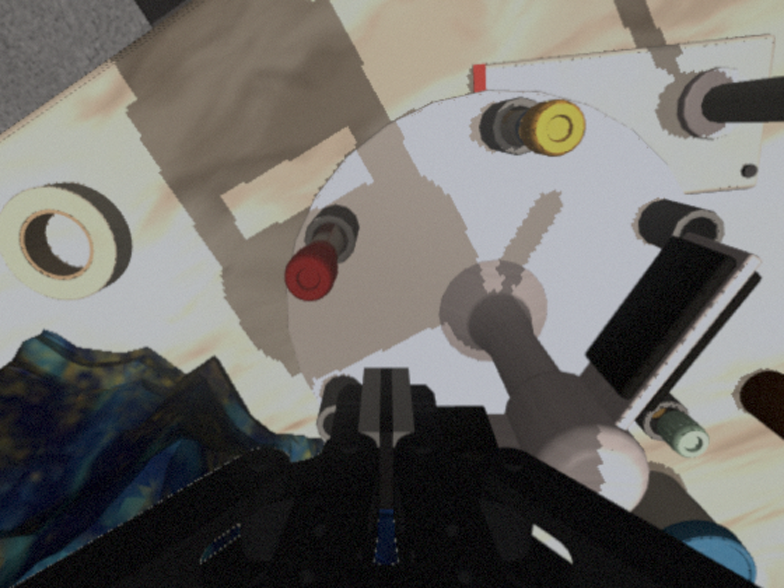

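Run:
```python
from h import *
c=pickle.load(open("w10.pkl","rb"))
show(c,[("yel",(557,127),19,"yel",119),("red4",(311,275),19,"red",119),("mark",(480,78),12,"red",2),("base",(493,310),0,None,28),("post",(706,104),0,None,6)])
show(pickle.load(open("w9.pkl","rb")),[("post",(664,62),0,None,6)])
show(pickle.load(open("w2.pkl","rb")),[("post",(279,171),0,None,6)])
show(pickle.load(open("w6.pkl","rb")),[("post",(277,163),0,None,6)])
```

```text
yel 919 [398.9  90.8] [536.8 161.7 119. ] 94.5 151.7
red4 371 [222.4 196.5] [538.2  68.5 119. ] 95.1 210.7
mark 156 [342.2  55. ] [512.7 168.6   2. ] 119.1 154.3
base 0 [352.  221.3] [619.1 117.4  28. ] 1.0 153.8
post 0 [504.1  74.1] [582.9 261.9   6. ] 149.5 104.4
post 0 [474.1  44.1] [581.1 261.5   6. ] 149.6 105.1
post 0 [199.1 122. ] [581.1 261.7   6. ] 149.8 105.0
post 0 [197.7 116.3] [580.5 261.9   6. ] 150.2 105.2
```

Call:
{"op": "move_arm", "data": {"series": [[0,0,-0.02,-0.1,0,0,0],[0,0,-0.04,-0.2,0,0,0],[0,0,-0.06,-0.3,0,0,0],[0,0,-0.06,-0.3,0,0,0]]}}

```text
time_s: 9.38
eef_pos: [579.2, 74.2, 114.8]
ee_rot: [-0.002, 0.232, 0.973, 0.0]
force: [-2.7, -1.0, -0.2]
grip_width: 0.001
```

Run:
```python
from h import *
from rig import capture
c=capture("wrist");pickle.dump(c,open("w11.pkl","wb"));crop(c,0,0,560,420,1.4,"pics/w11.png");
show(c,[("yel",(557,127),19,"yel",119),("red4",(311,275),19,"red",119),("mark",(490,76),14,"red",2),("base",(493,310),0,None,28)])
rows([fin(240+1*i,57,-17,115) for i in range(3,6)])
```

```text
yel 898 [400.5  89.8] [534.3 158.1 119. ] 95.0 154.4
red4 441 [223.1 197.6] [542.1  64.4 119. ] 94.0 214.0
mark 144 [351.5  54.4] [512.6 168.9   2. ] 119.3 154.2
base 0 [352.  221.3] [619.2 118.1  28. ] 1.3 124.5
t 9.43 p [579.3  74.2 114.8] yaw 153.11 F [-1.2  0.1 -0. ] q [ -4.  30.  82.   0.  69. -67.]
[-0.0, -0.0, 0.0, 0.02, -0.04, -0.02, 0.0]
[-0.0, -0.0, -0.02, -0.08, -0.07, -0.02, 0.0]
[-0.0, -0.0, -0.03, -0.18, -0.1, -0.02, 0.0]
```

View pics/w11.png

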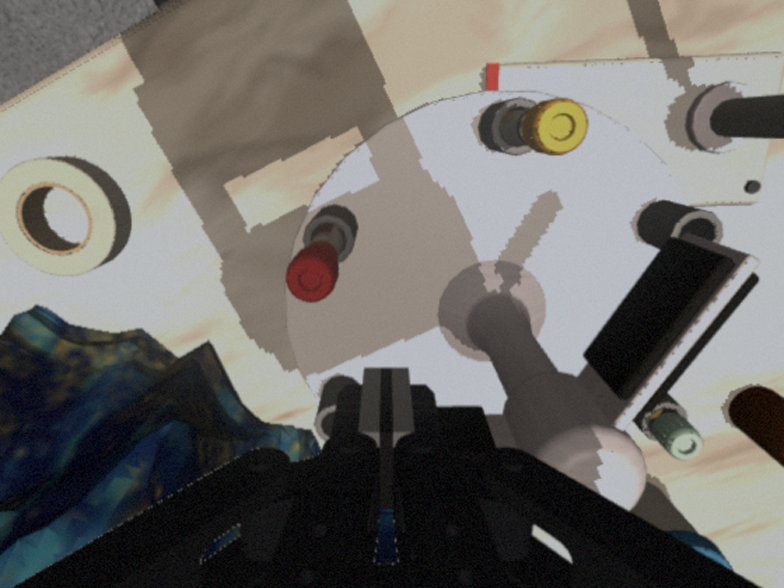

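Call:
{"op": "move_arm", "data": {"series": [[0,0,0,-0.06,-0.02,0,0],[0,0,0,-0.06,-0.02,0,0],[0,0,0,-0.06,-0.02,0,0]]}}

```text
time_s: 9.68
eef_pos: [579.8, 73.9, 114.8]
ee_rot: [-0.002, 0.233, 0.973, 0.001]
force: [-0.9, 0.7, 0.1]
grip_width: 0.001
```

Run:
```python
from h import *
from rig import capture
c=capture("wrist");pickle.dump(c,open("w12.pkl","wb"))
show(c,[("yel",(557,127),19,"yel",119),("red4",(311,275),19,"red",119),("mark",(490,76),14,"red",2)])
rows([fin(240+1*i,57,-17,115) for i in range(3,6)])
```

```text
yel 939 [396.8  88.8] [533.9 156.5 119. ] 94.7 155.3
red4 489 [224.9 197. ] [542.7  65.1 119. ] 93.1 213.9
mark 152 [351.3  53.2] [512.6 168.9   2. ] 119.3 154.2
t 9.73 p [579.8  73.9 114.8] yaw 153.11 F [-1.5  0.6 -0.5] q [ -4.  30.  81.   0.  69. -67.]
[0.0, -0.0, 0.0, 0.08, -0.03, -0.02, 0.0]
[0.0, -0.0, -0.02, -0.02, -0.06, -0.02, 0.0]
[0.0, -0.0, -0.03, -0.12, -0.09, -0.02, 0.0]
```

Call:
{"op": "move_arm", "data": {"series": [[0,0,0,1,0,0,0],[0,0,0,2,0,0,0],[0,0,0,2.2,0,-3,0],[0,0,0,2.2,0,-7,0],[0,0,0,2.2,0,-11,0]]}}

```text
time_s: 10.15
eef_pos: [560.1, 83.6, 226.2]
ee_rot: [-0.003, 0.233, 0.973, 0.0]
force: [1.0, -0.3, 0.1]
grip_width: -0.002
```

Run:
```python
from h import *
rows([((630,124,330),153)])
```

```text
t 10.15 p [560.1  83.6 226.2] yaw 153.1 F [ 1.  -0.3  0.1] q [ -3.  22.  75.   0.  82. -67.]
[-0.0, -0.01, 0.0, -4.35, 6.76, -10.41, 0.0]
```

Call:
{"op": "move_arm", "data": {"series": [[0,0,0,-1,1.5,-3,0],[0,0,0,-2,3,-6,0],[0,0,0,-3,4.5,-9,0],[0,0,0,-4.3,6.8,-10.4,0],[0,0,0,-4.3,6.8,-10.4,0]]}}

```text
time_s: 10.57
eef_pos: [633.1, 126.2, 332.6]
ee_rot: [0.001, 0.232, 0.973, 0.001]
force: [0.0, 0.7, 0.1]
grip_width: -0.001
```

Run:
```python
from h import *
from rig import capture
c=capture("wrist");pickle.dump(c,open("w13.pkl","wb"));crop(c,0,0,560,420,1.4,"pics/w13.png");print(cen(c))
```

```text
[562.17070767 160.98313446 507.63316929]
```

View pics/w13.png

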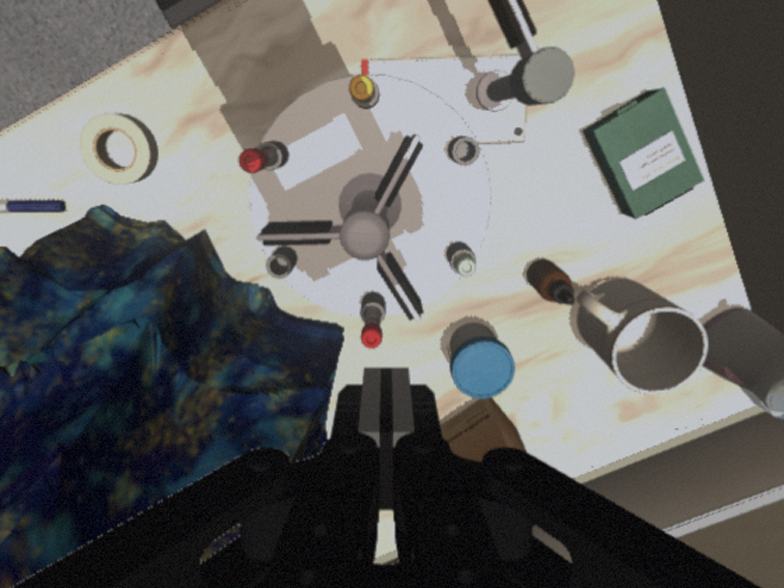

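Run:
```python
from h import *
c=pickle.load(open("w13.pkl","rb"))
show(c,[("hub",(365,235),0,None,172),("yel",(362,88),14,"yel",119),("redL",(251,160),14,"red",119),("redB",(371,336),14,"red",119),("mark",(365,66),6,"red",2),("post",(489,90),0,None,6),("postT",(549,75),0,None,172)])
```

```text
hub 0 [260.6 167.7] [618.9 118.4 172. ] 1.8 128.3
yel 56 [262.2  59.8] [534.1 162.5 119. ] 97.2 152.1
redL 103 [181.3 117.5] [545.2  63.7 119. ] 91.8 215.5
redB 135 [264.9 241.4] [705.5  76.6 119. ] 94.5 334.7
mark 45 [260.2  47.4] [511.8 167.4   2. ] 119.4 155.0
post 0 [349.1  64.1] [580.1 258.4   6. ] 147.0 105.8
postT 0 [392.   53.4] [582.8 261.4 172. ] 149.1 104.5
```

Run:
```python
from h import *
c=pickle.load(open("w13.pkl","rb"))
crop(c,225,35,305,95,9,"pics/w13z.png")
f=c["frame"][50:76,245:275].astype(float);w=((np.minimum(f[...,0],f[...,1])-f[...,2])>30)
yy,xx=np.mgrid[50:76,245:275];p=(xx[w].mean(),yy[w].mean());print(w.sum(),p,xx[w].min(),xx[w].max(),yy[w].min(),yy[w].max())
for z in (110,115,119):
    d=ray(c,[p],z)[0][:2]-HUB;print(d+HUB,np.hypot(*d),np.degrees(np.arctan2(d[1],d[0])))
```

```text
235 (np.float64(257.8510638297872), np.float64(61.92340425531915)) 250 266 53 70
[533.21488705 157.77380993] 95.88617943224831 154.83469174367906
[533.57898923 157.81416527] 95.5739880398297 154.7199773988863
[533.87027097 157.84644955] 95.32451239479128 154.62766521280145
```

View pics/w13z.png

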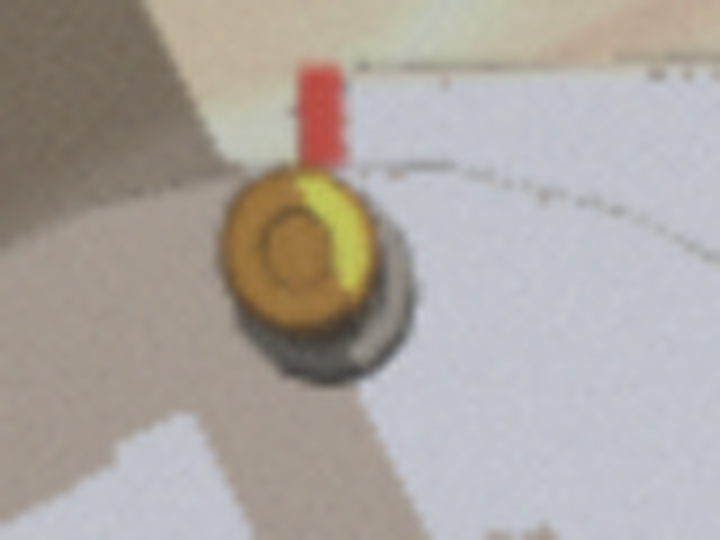

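```bash
cat >> h.py <<'E'
POST=np.array([582.,260.5])
def finr(phi,rad,tan,z):
    a=np.radians(phi);e=np.array([np.cos(a),np.sin(a)]);t=np.array([-e[1],e[0]])
    return (np.r_[POST+rad*e+tan*t,z],phi-90)
E
python3 - <<'E'
from h import *
rows([finr(183.5,70,-38,250)])
E
```

```text
t 10.62 p [631.4 125.3 330.3] yaw 153.15 F [ 0.4  0.5 -1.4] q [  1.  33.  45.   0. 103. -62.]
[-0.0, -0.0, 1.04, 18.45, 9.56, 8.08, 0.0]
```

Call:
{"op": "move_arm", "data": {"series": [[0,0,0.12,2.5,1.3,0,0],[0,0,0.24,5,2.6,1,0],[0,0,0.36,7.5,3.9,2,0],[0,0,0.48,10,5.2,3,0],[0,0,0.6,12.5,6.5,4,0]]}}

```text
time_s: 11.03
eef_pos: [547.4, 240.1, 289.4]
ee_rot: [-0.002, 0.512, 0.859, -0.0]
force: [-0.0, 0.0, -0.1]
grip_width: -0.003
```

Run:
```python
from h import *
rows([finr(183.5,70,-38,250)])
```

```text
t 11.03 p [547.4 240.1 289.4] yaw 118.4 F [-0.   0.  -0.1] q [ 12.  25.  62.   0.  93. -16.]
[-0.0, -0.0, 0.43, 6.53, -0.72, 3.96, 0.0]
```

Call:
{"op": "move_arm", "data": {"series": [[0,0,0.12,1.7,-0.2,0,0],[0,0,0.24,3.4,-0.4,0,0],[0,0,0.36,5.1,-0.6,1.5,0],[0,0,0.43,6.5,-0.7,3,0],[0,0,0.43,6.5,-0.7,4,0]]}}

```text
time_s: 11.45
eef_pos: [507.7, 295.0, 247.8]
ee_rot: [-0.002, 0.684, 0.73, -0.002]
force: [-0.2, 0.3, -1.3]
grip_width: -0.003
```

Run:
```python
from h import *
from rig import capture
c=capture("wrist");pickle.dump(c,open("w14.pkl","wb"));crop(c,0,0,560,420,1.4,"pics/w14.png")
c=capture("scene");crop(c,130,130,350,295,3.6,"pics/s14.png")
rows([finr(183.5,70,-38,110)])
```

```text
t 11.55 p [509.  293.2 247.6] yaw 93.88 F [-0.3  0.2 -0.9] q [18. 25. 69.  0. 87. 15.]
[-0.01, -0.0, 0.01, 0.08, 0.18, 13.76, 0.0]
```

View pics/w14.png

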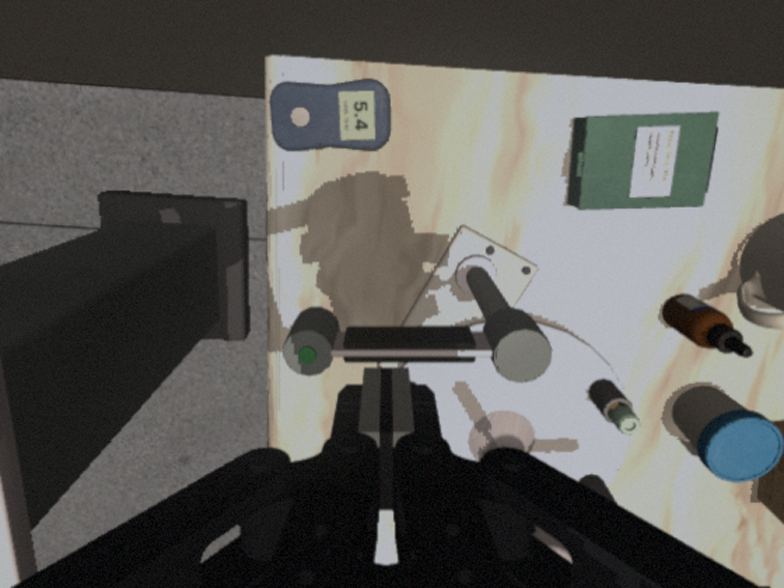

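View pics/s14.png

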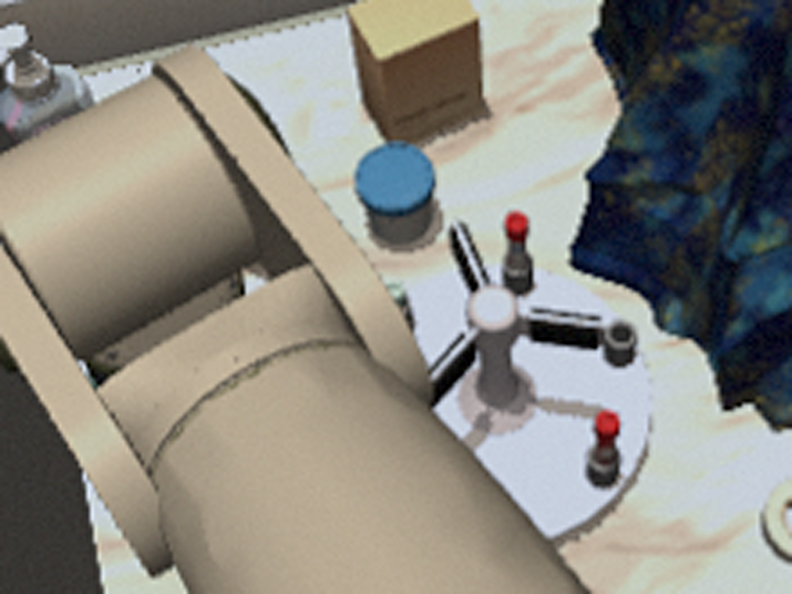

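Run:
```python
from h import *
c=pickle.load(open("w14.pkl","rb"));print(cen(c))
show(c,[("edge",(265,56),0,None,0),("edge2",(700,80),0,None,0),("edge3",(100,85),0,None,0),("meter",(330,115),0,None,18),("tip",(385,368),0,None,190)])
d=pickle.load(open("c0.pkl","rb"));print(ray(d["top"],[[167,200],[167,290],[163,120]],0))
```

```text
[503.97941303 373.45418771 423.00285969]
edge 0 [189.1  39.9] [408.8 415.9   0. ] 366.0 125.2
edge2 0 [499.9  57. ] [734.7 419.4   0. ] 323.4 69.2
edge3 0 [71.3 60.6] [284.3 387.3   0. ] 431.0 141.2
meter 0 [235.6  82. ] [460.3 377.5  18. ] 305.6 121.5
tip 0 [274.9 262.7] [509.7 258.9 190. ] 179.8 127.8
[[695.51035341 419.35045406   0.        ]
 [413.8005211  410.88857583   0.        ]
 [965.86522961 440.58665791   0.        ]]
```

Run:
```python
from h import *
c=pickle.load(open("w14.pkl","rb"))
for z in(285,220,168,150): print(z,(pix(c,[509,293,z])*1.4).round(0))
show(c,[("dot",(307,354),8,"grn",168),("top edge mid",(410,352),0,None,168)])
s,p,R=st();print(p)
```

```text
285 [[388. 406.]]
220 [[388. 326.]]
168 [[388. 289.]]
150 [[388. 279.]]
dot 0 [nan nan] [nan nan nan] nan nan
top edge mid 0 [292.7 251.3] [523.1 258.5 168. ] 171.5 124.4
[508.98925432 293.24963519 247.57022705]h.py:17: RuntimeWarning: invalid value encountered in divide
  return np.array([(w*xx).sum(),(w*yy).sum()])/w.sum(), int((w>0).sum())
```

Call:
{"op": "move_arm", "data": {"series": [[0,0,0,0,0.1,4,0],[0,0,0,0,0.1,7.5,0],[0,0,0,0,0.1,10.5,0],[0,0,0,0,0.1,13,0],[0,0,0,0,0.1,13.6,0]]}}

```text
time_s: 11.97
eef_pos: [507.7, 291.5, 108.0]
ee_rot: [-0.004, 0.683, 0.731, -0.005]
force: [-0.0, -1.0, -0.9]
grip_width: 0.002
```

Run:
```python
from h import *
rows([finr(183.5,70,-15,110)]+[finr(183.5+6*i,70,-17,110) for i in range(0,7)])
```

```text
t 11.97 p [507.7 291.5 108. ] yaw 93.91 F [-0.  -1.  -0.9] q [18. 30. 81.  0. 69. 14.]
[-0.01, 0.0, 0.01, -2.05, 0.2, -0.2, 0.0]
[-0.01, 0.0, 0.01, -1.85, 0.21, -0.2, 0.0]
[-0.01, 0.0, -0.1, -2.59, 0.06, -0.2, 0.0]
[-0.01, 0.0, -0.2, -3.34, -0.0, -0.19, 0.0]
[-0.01, -0.0, -0.31, -4.1, 0.01, -0.19, 0.0]
[-0.01, -0.0, -0.41, -4.85, 0.1, -0.19, 0.0]
[-0.01, -0.0, -0.52, -5.58, 0.27, -0.19, 0.0]
[-0.01, -0.0, -0.62, -6.29, 0.51, -0.2, 0.0]
```

Call:
{"op": "move_arm", "data": {"series": [[0,0,0,-0.8,0.1,-0.1,0],[0,0,0,-1.5,0.1,-0.1,0],[0,0,-0.03,-2.1,0.1,-0.1,0],[0,0,-0.1,-2.6,0.05,-0.1,0],[0,0,-0.2,-3.3,0,-0.1,0]]}}

```text
time_s: 12.38
eef_pos: [511.1, 258.0, 111.2]
ee_rot: [-0.003, 0.605, 0.796, -0.003]
force: [0.0, 1.4, -1.0]
grip_width: -0.006
```

Run:
```python
from h import *
from rig import capture
c=capture("wrist");pickle.dump(c,open("w15.pkl","wb"));crop(c,0,0,560,420,1.4,"pics/w15.png")
rows([finr(195.5+6*i,70,-17,109) for i in range(0,7)])
```

```text
t 12.43 p [511.3 256.8 111.3] yaw 105.92 F [0.4 0.1 0.5] q [15. 29. 84.  0. 68. -1.]
[-0.01, -0.0, 0.01, 0.17, -0.09, 0.23, 0.0]
[-0.01, -0.0, -0.1, -0.57, -0.23, 0.23, 0.0]
[-0.01, -0.0, -0.2, -1.32, -0.3, 0.23, 0.0]
[-0.01, -0.0, -0.31, -2.08, -0.28, 0.23, 0.0]
[-0.01, -0.0, -0.41, -2.83, -0.19, 0.23, 0.0]
[-0.01, -0.0, -0.52, -3.56, -0.02, 0.23, 0.0]
[-0.01, -0.0, -0.62, -4.28, 0.22, 0.22, 0.0]
```

View pics/w15.png

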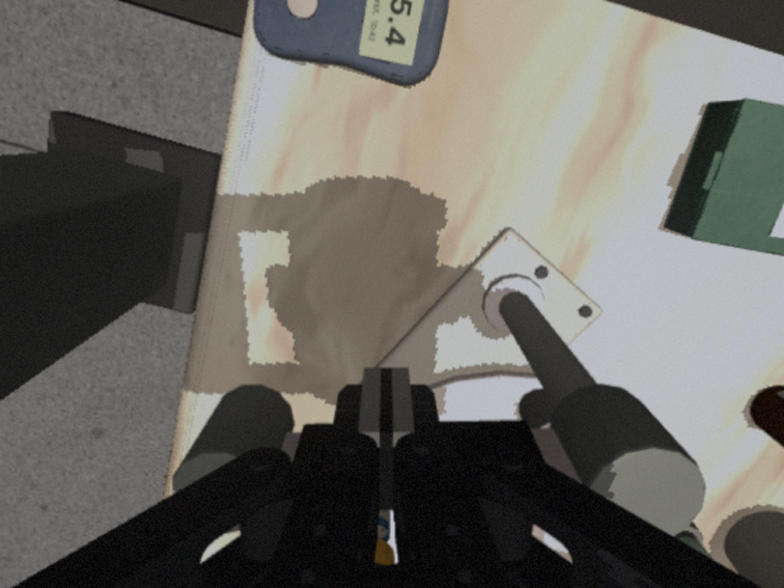

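Call:
{"op": "move_arm", "data": {"series": [[0,0,-0.1,-0.6,-0.2,0.1,0],[0,0,-0.2,-1.3,-0.3,0.1,0],[0,0,-0.31,-2.05,-0.3,0.1,0],[0,0,-0.41,-2.8,-0.2,0.1,0],[0,0,-0.5,-3.4,-0.05,0.1,0]]}}

```text
time_s: 12.85
eef_pos: [521.2, 223.3, 112.3]
ee_rot: [-0.003, 0.385, 0.923, -0.002]
force: [-1.7, 1.6, 0.0]
grip_width: 0.001
```

Run:
```python
from h import *
from rig import capture
c=capture("wrist");pickle.dump(c,open("w16.pkl","wb"));crop(c,0,0,560,420,1.4,"pics/w16.png")
rows([finr(225+4*i,70,-17,109) for i in range(0,7)])
```

```text
t 12.9 p [521.8 222.4 112.2] yaw 134.95 F [0.9 0.  0.3] q [ 11.  28.  85.  -0.  68. -34.]
[-0.01, -0.0, -0.0, 0.13, -0.05, 0.32, 0.0]
[-0.01, -0.0, -0.07, -0.36, -0.15, 0.32, 0.0]
[-0.01, -0.0, -0.14, -0.86, -0.22, 0.32, 0.0]
[-0.01, -0.0, -0.21, -1.36, -0.25, 0.32, 0.0]
[-0.01, -0.0, -0.28, -1.86, -0.24, 0.32, 0.0]
[-0.0, -0.0, -0.35, -2.36, -0.21, 0.32, 0.0]
[-0.0, -0.0, -0.42, -2.86, -0.13, 0.31, 0.0]
```

View pics/w16.png

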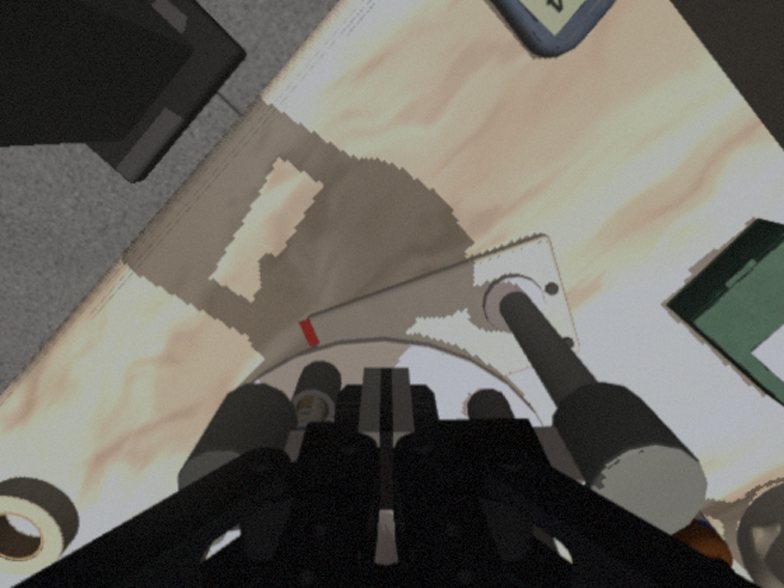

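Call:
{"op": "move_arm", "data": {"series": [[0,0,-0.07,-0.4,-0.15,0.1,0],[0,0,-0.14,-0.85,-0.2,0.1,0],[0,0,-0.2,-1.25,-0.25,0.1,0],[0,0,-0.25,-1.6,-0.25,0.1,0],[0,0,-0.28,-1.85,-0.25,0.1,0]]}}

```text
time_s: 13.32
eef_pos: [533.9, 207.3, 112.8]
ee_rot: [-0.002, 0.251, 0.968, -0.001]
force: [-0.8, 0.4, 0.0]
grip_width: 0.001
```

Run:
```python
from h import *
rows([finr(240+2*i,70,-17,110) for i in range(0,7)])
```

```text
t 13.32 p [533.9 207.3 112.8] yaw 150.9 F [-0.8  0.4  0. ] q [ 10.  28.  84.  -0.  68. -51.]
[-0.0, -0.0, 0.02, 0.2, 0.02, 0.28, 0.0]
[-0.0, -0.0, -0.02, -0.05, -0.04, 0.28, 0.0]
[-0.0, -0.0, -0.05, -0.29, -0.09, 0.28, 0.0]
[-0.0, -0.0, -0.09, -0.54, -0.13, 0.28, 0.0]
[-0.0, -0.0, -0.12, -0.79, -0.16, 0.28, 0.0]
[-0.0, -0.0, -0.16, -1.04, -0.19, 0.28, 0.0]
[-0.0, -0.0, -0.19, -1.29, -0.2, 0.28, 0.0]
```

Call:
{"op": "move_arm", "data": {"series": [[0,0,-0.02,-0.15,-0.05,0.1,0],[0,0,-0.05,-0.3,-0.1,0.1,0],[0,0,-0.06,-0.4,-0.1,0.1,0]]}}

```text
time_s: 13.57
eef_pos: [536.7, 204.6, 112.9]
ee_rot: [-0.002, 0.223, 0.975, -0.001]
force: [-9.0, 1.9, 6.9]
grip_width: -0.001
```

Call:
{"op": "move_arm", "data": {"series": [[0,0,-0.01,-0.1,0,0,0],[0,0,-0.02,-0.2,0,0,0]]}}

```text
time_s: 13.73
eef_pos: [536.4, 204.4, 113.1]
ee_rot: [-0.004, 0.214, 0.977, -0.001]
force: [-15.3, 4.5, 4.8]
grip_width: -0.001
```

Call:
{"op": "move_arm", "data": {"series": [[0,0,0,0.8,0,0,0],[0,0,0,1.8,0,0,0],[0,0,0,2.5,0,-2,0],[0,0,0,2.5,0,-6,0],[0,0,0,2.5,0,-10,0]]}}

```text
time_s: 14.15
eef_pos: [513.4, 215.0, 214.5]
ee_rot: [-0.005, 0.214, 0.977, -0.001]
force: [1.5, 0.0, 0.7]
grip_width: -0.002
```

Run:
```python
from h import *
rows([((630,124,330),153)])
```

```text
t 14.15 p [513.4 215.  214.5] yaw 155.23 F [1.5 0.  0.7] q [ 11.  22.  78.   0.  81. -55.]
[-0.0, -0.01, 0.04, -14.29, -3.42, -11.67, 0.0]
```

Call:
{"op": "move_arm", "data": {"series": [[0,0,0,0,0,-4,0],[0,0,0,-2,-0.5,-7,0],[0,0,0.02,-5.5,-1.2,-9,0],[0,0,0.04,-9,-2,-11.7,0],[0,0,0.04,-12.5,-3,-11.7,0]]}}

```text
time_s: 14.57
eef_pos: [616.4, 135.4, 336.5]
ee_rot: [-0.0, 0.235, 0.972, 0.0]
force: [0.1, 0.7, 1.1]
grip_width: 0.0
```

Run:
```python
from h import *
from rig import capture
c=capture("wrist");pickle.dump(c,open("w17.pkl","wb"));crop(c,0,0,560,420,1.4,"pics/w17.png")
rows([((630,124,330),153)])
```

```text
t 14.62 p [620.4 129.6 331.8] yaw 152.58 F [ 4.2 -3.8 -1. ] q [  1.  31.  47.  -0. 102. -61.]
[-0.0, -0.0, -0.01, -1.11, -0.05, 0.17, 0.0]
```

View pics/w17.png

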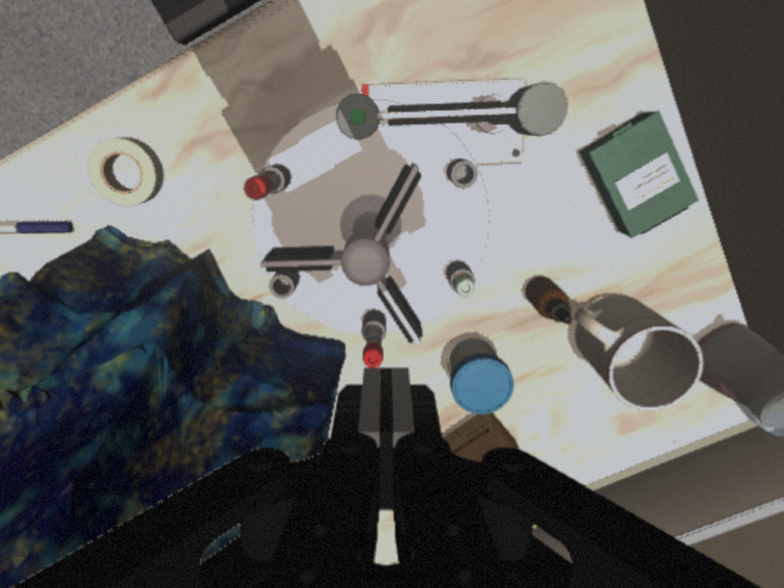

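Run:
```python
from h import *
c=pickle.load(open("w17.pkl","rb"))
crop(c,225,60,305,100,9,"pics/w17z.png")
show(c,[("hub",(365,260),0,None,172),("redL",(257,187),14,"red",119),("redB",(373,358),14,"red",119),("mark",(365,91),7,"red",2),("headtop",(357,117),0,None,168),("postT",(543,109),0,None,172)])
rows([((430,60,330),153)])
```

```text
hub 0 [260.6 185.6] [617.4 118.8 172. ] 3.1 145.1
redL 70 [185.7 132. ] [542.   68.1 119. ] 92.1 212.1
redB 136 [265.8 255.6] [705.5  76.9 119. ] 94.4 334.8
mark 31 [260.4  63.5] [510.6 167.9   2. ] 120.7 155.0
headtop 0 [254.9  83.4] [534.3 156.9 168. ] 94.5 155.0
postT 0 [387.7  77.7] [582.8 261.2 172. ] 148.9 104.4
t 14.62 p [620.4 129.6 331.8] yaw 152.58 F [ 4.2 -3.8 -1. ] q [  1.  31.  47.  -0. 102. -61.]
[-0.0, -0.0, -0.01, 13.7, -14.95, 0.29, 0.0]
```

Call:
{"op": "move_arm", "data": {"series": [[0,0,0,2,1,0,0],[0,0,0,5,2.5,0,0],[0,0,0,8,5,0,0],[0,0,0,11,8,0,0],[0,0,0,12,11,0,0]]}}

```text
time_s: 15.03
eef_pos: [561.8, 285.2, 333.9]
ee_rot: [-0.001, 0.237, 0.971, -0.001]
force: [1.0, -0.9, 0.6]
grip_width: 0.001
```

Run:
```python
from h import *
rows([((360,-120,330),153)])
```

```text
t 15.03 p [561.8 285.2 333.9] yaw 152.57 F [ 1.  -0.9  0.6] q [ 16.  31.  48.  -0. 102. -46.]
[-0.0, -0.0, -0.01, -0.75, -45.26, 0.48, 0.0]
```

Call:
{"op": "move_arm", "data": {"series": [[0,0,0,0,-3.5,0,0],[0,0,0,0,-7,0,0],[0,0,0,0,-10.5,0,0],[0,0,0,0,-14,0,0],[0,0,0,0,-18,0,0]]}}

```text
time_s: 15.45
eef_pos: [477.6, 124.8, 334.3]
ee_rot: [-0.001, 0.237, 0.971, -0.001]
force: [1.6, -0.7, 0.3]
grip_width: 0.002
```

Call:
{"op": "move_arm", "data": {"series": [[0,0,0,0,-3.5,0,0],[0,0,0,0,-7,0,0],[0,0,0,0,-10.5,0,0],[0,0,0,0,-14,0,0],[0,0,0,0,-18,0,0]]}}

```text
time_s: 15.87
eef_pos: [393.3, -35.5, 334.8]
ee_rot: [0.0, 0.238, 0.971, -0.001]
force: [0.7, -0.8, 0.3]
grip_width: -0.001
```

Call:
{"op": "move_arm", "data": {"series": [[0,0,0,0,-3.5,0,0],[0,0,0,0,-7,0,0],[0,0,0,0,-10.5,0,0],[0,0,0,0,-12,0,0],[0,0,0,0,-12,0,0]]}}

```text
time_s: 16.28
eef_pos: [336.6, -143.7, 335.1]
ee_rot: [0.001, 0.24, 0.971, -0.002]
force: [-0.0, 0.3, 0.4]
grip_width: -0.003
```

Run:
```python
from h import *
from rig import capture
rows([])
d={}
for n in("scene","top"):
    c=capture(n);d[n]=c;crop(c,150,140,350,290,4,f"pics/{n}18.png")
pickle.dump(d,open("c1.pkl","wb"))
```

```text
t 16.28 p [ 336.6 -143.7  335.1] yaw 152.2 F [-0.   0.3  0.4] q [ -42.   -7.   93.   -0.   94. -104.]
```

View pics/scene18.png

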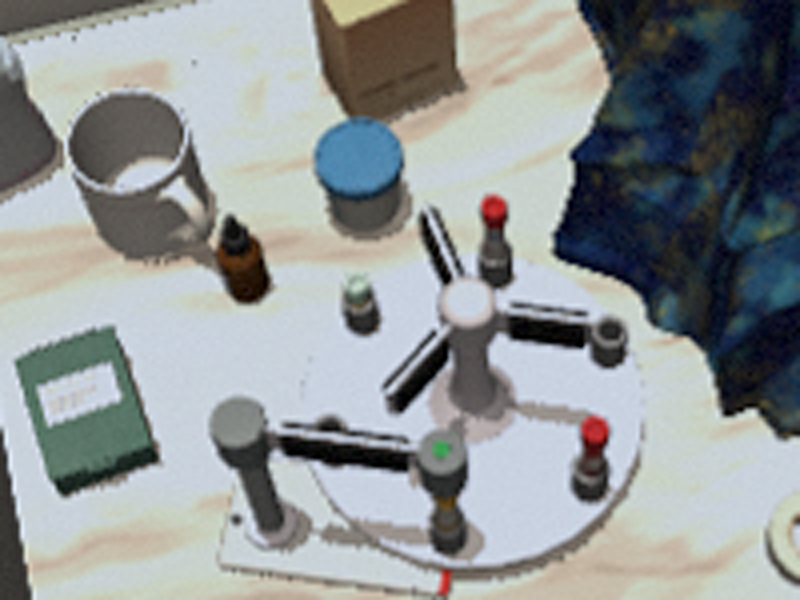

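View pics/top18.png

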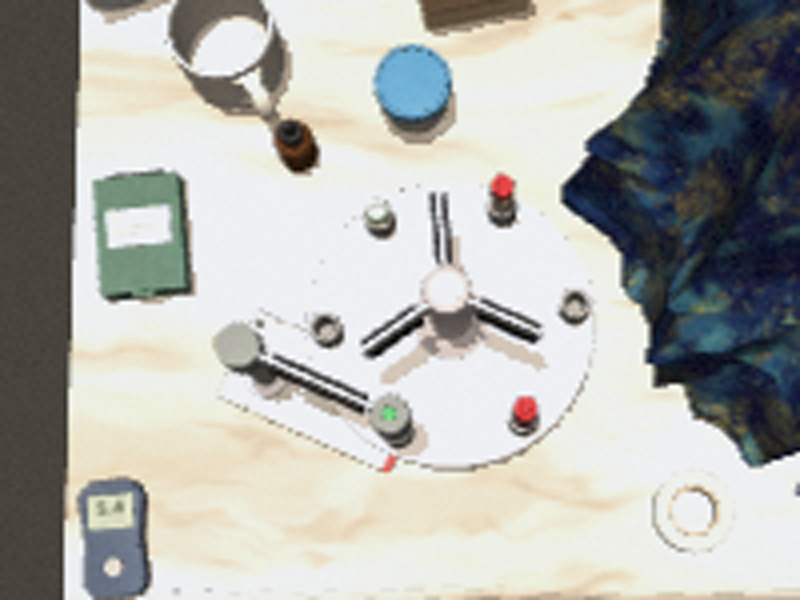

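Run:
```python
from h import *
from rig import job
d=pickle.load(open("c1.pkl","rb"));t=d["top"]
for nm,q,k,z in[("redtop",(503,187),"red",115),("redbot",(525,409),"red",115),("dot",(390,412),"grn",168),("mark",(389,463),"red",2)]:
    u,v=150+q[0]/4,140+q[1]/4;p,n=blob(t,(int(u-5),int(v-5),int(u+6),int(v+6)),k);X=ray(t,[p],z)[0];e=X[:2]-HUB
    print(nm,n,X.round(1),np.hypot(*e).round(1),(np.degrees(np.arctan2(e[1],e[0]))%360).round(1))
print(job.finish_job())
```

```text
redtop 23 [707.2  75.5 115. ] 96.5 334.5
redbot 26 [542.8  61.6 115. ] 95.0 215.6
dot 10 [534.7 156.5 168. ] 94.0 155.2
mark 6 [514.9 166.3   2. ] 116.1 154.9
the job is handed in; nothing more can be done
None
```

The yellow-capped tube stands at the reading place, the reader arm is in against its stop with the head over the tube, and the job is handed in.

**Carousel:** I turned it about 109° counter-clockwise by pushing one spoke with the shut fingertips. My first two passes were too high and went over the spoke without touching anything. The shut fingertips end well above the reported TCP, by roughly 35 mm or more, so I lowered the tool and the next push worked. Before the reader came in, the wrist view put the yellow tube at 154.7° around the axis and the red mark at 155.0°. That is under 1 mm apart at the tube.

**Reader:** I pushed its outer pad in until the force rose to about 15 N at the stop, then backed off.

**Last checks:**

| Check | Result |
|---|---|
| Reader head and red mark, top view | 155.2° and 154.9° |
| Red tube opposite the yellow one, top view | 334.5°, so the yellow tube is at about 154.5° |
| Other red tube, top view | 215.6°, implying about 155.6° for the yellow tube |
| Bystanders and tubes on the carousel | Appear undisturbed where visible; positions not measured |
| Robot | Parked well away, touching nothing |

Individual angle readings differed by about 1° (1 to 2 mm at the tube). Mark readings ranged from 154.2° to 155.3° in good views and reached 156.4° in oblique ones. After I pushed the reader in, its head hid the yellow cap from above, so the tube's final position rests on the red tubes, the head and the scene view.

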